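# Lock the hatch of the returned-mail box with the service spanner

## Task

The sloping hatch of the stainless returned-mail box stands ajar on its gasket: it has to be locked with the service spanner, which someone has pushed handle-first under the letter sorter so that only its big head sticks out. Draw the spanner out by the head, lay it on the counter and let go, then take it by the handle, fit the big jaw on the latch's square head and turn it clockwise a quarter turn, until the latch is fully home and the hatch is drawn tight. Lay the spanner back down gently, flat on the counter; never turn the latch with the fingers or while holding the spanner by its head, and leave everything else where it is.

Things in the scene. Friction and masses are not known exactly. Their poses are not given: they have to be found in the camera images.
- spanner: double open-ended steel spanner, 198 mm long, 0.24 kg, flat. Origin on its centre line at mid-thickness (6 mm above the counter when lying), 101 mm from the big jaw's tips; x runs along it to the big (working) end, y across, z through its thickness. At the start it lies on the counter under the sorter's lowest shelf, only the big head standing out in front (tips 49 to 55 mm out)
- spanner_handle (a point): grip point on the spanner's handle, near its small end, 35 mm from the spanner's origin along its -x, axes as the spanner. The handle is a straight flat bar from 23 mm behind to 85 mm ahead (+x) of this point, 18 mm wide, 10 mm thick. The spanner's centre of mass is 45 mm ahead. Behind the handle comes the small head, 39 mm long, 35 mm wide, 12 mm thick, its 16 mm jaw too small for the latch
- spanner_jaw (a point): the point, midway in the thickness, that lies on the latch's axis when the big jaw is fully on: 84 mm from the spanner's origin along +x. Big head: 12 mm thick, 50 mm wide over two prongs that run from 12 mm behind to 17 mm ahead of this point; jaw 24.5 mm wide with parallel sides, open to +x, its bottom 11.5 mm behind this point, its mouth bevelled over the last 4 mm
- sorter: grey steel letter sorter, fixed: 260 mm wide (y), 240 mm deep (x), 196 mm high, full of letters. Origin on the counter, in the middle of its front; x points into it, away from the robot, z up. It has no floor: the lowest shelf's underside is 39 mm above the counter, all shelves' edges flush with the front (x = 0); sides and back are closed
- returns_box: stainless steel box, fixed: 300 mm wide (y), 100 mm high at the front, 218 mm at the back. Origin on the counter below the latch; x points to the back, z up; front wall at x = -65 mm, back at x = +200 mm. Its top slopes up to the back at 30 degrees and carries the hatch
- hatch (a joint): stainless hatch, 260 mm wide, 203 mm long, 8 mm thick, lying over the slope, hinged along its upper edge. Angle in rad: 0.05 ajar (lower edge 10 mm off), 0 drawn tight, parallel to the slope. It cannot be pushed shut: it follows the latch (hatch = 0.05 - 0.0318 x latch)
- latch (a joint): quarter-turn compression latch in the hatch, on the box's centre line, 55 mm from the hatch's lower edge. Angle in rad, growing clockwise looking down on the hatch: starts at 0 to 0.3; 1.57 fully home, at a hard stop. It stays where it is left; turning takes about 0.4 to 0.6 N m
- latch_head: square brass head of the latch, 22 mm across flats, on a round bezel 42 mm across and 12 mm high above the hatch. Origin on its axis, 7 mm above the bezel's top, 13 mm below its own top (last 3 mm stepped in to 18 mm). z: out along the axis, about 30 degrees from vertical, leaning to the front; x, y: square to its flats, turning with it. At latch 0, x points up the slope. A fitted spanner's mid-thickness is 6 to 12 mm above the bezel
- letters: bystander: bundle of letters, 110 x 160 x 30 mm, beside the robot. Origin under its middle
- padlock: bystander: brass padlock lying flat, 46 x 50 mm and 22 mm high, with its shackle. Origin under its body
- screwdriver: bystander: black-handled screwdriver, 150 mm long, 26 mm thick, lying to the left in front of the sorter (about 130 mm from its middle). Origin under its middle
- mug: bystander: white mug, 82 mm across, 92 mm high. Origin under its middle
- oil_can: bystander: steel spray can, 56 mm across, 170 mm high. Origin under its middle
- parcel: bystander: cardboard parcel, 160 x 120 x 80 mm. Origin under its middle
- tape: bystander: roll of parcel tape, 100 mm across, 48 mm high, lying on top of the sorter. Origin under its middle

How it is judged:
On the way, in this order (a step that is already met when the one before it is completed fails the run):
1. the spanner is drawn out (its handle's grip point over 45 mm in front of the sorter), lies flat on the counter and is let go (x of spanner_handle in the frame of sorter below -0.045 m and height (world z) of spanner below 0.01 m and height (world z) of spanner_jaw below 0.012 m and contact force between the fingers and spanner below 0.2 N and linear speed of spanner below 0.03 m/s), for 0.2 s.
2. the big jaw is on the latch's square head (distance between spanner_jaw and latch_head below 0.012 m and angle between the z axis of spanner and the z axis of latch_head, either way round below 0.2 rad), for 0.1 s.
3. the latch is turned fully home with the jaw still on it, and the hatch is tight (value of joint latch above 1.5 rad and value of joint hatch below 0.006 rad and distance between spanner_jaw and latch_head below 0.014 m), for 0.1 s.
At the end, for the whole second after the job is handed in: the latch is within 4 degrees of fully home (above 1.5 rad) and the hatch tight (below 0.006 rad); the spanner lies flat on the counter (its middle less than 10 mm and its big jaw less than 12 mm above it, at mid-thickness), at rest and let go (value of joint latch above 1.5 rad and value of joint hatch below 0.006 rad and height (world z) of spanner below 0.01 m and height (world z) of spanner_jaw below 0.012 m and contact force between the fingers and spanner below 0.2 N and linear speed of spanner below 0.03 m/s); the robot touches nothing.
It fails at once if the fingers press on the latch's square head with more than 8 N (contact force between the fingers and latch_head above 8 N).
It fails at once if the spanner is on the latch while gripped by its big head (grasp point within 40 mm of the jaw's centre) (distance between spanner_jaw and latch_head below 0.014 m and distance between the grasp point and spanner_jaw below 0.04 m and contact force between the fingers and spanner above 2 N).
It fails at once if the spanner is dropped (moves faster than 0.8 m/s while not held) (linear speed of spanner above 0.8 m/s and contact force between the fingers and spanner below 0.1 N).
It fails at once if a bystander is moved by more than 40 mm (distance of any of letters, padlock, screwdriver, mug, oil_can, parcel, tape from where it was at the start of the episode above 0.04 m).
It also fails if it takes over 72 s, if anything falls off the work surface, if the arm or the gripper's body presses on something with over 40 N, if the wrist force passes 120 N, or if a joint passes its speed limit or range.

## Robot

A 6-joint arm with a two-finger parallel gripper is mounted at the origin on the work surface. World frame = base frame: x ahead of the robot, y to its left, z up, the work surface at z = 0. Lengths are in m, angles in rad, forces in N, time in s.
With the tool pointing down it reaches from about 0.3 to 0.875 m from the base axis. Payload 6.4 kg.
Tool frame: the origin (TCP) lies midway between the tips of the shut fingers; the grasp point (between the pads) lies 19 mm behind it; z points along the fingers, y is the line along which they close (so a half turn about z gives the same grasp; the last joint's range is limited). The gripper opens to 85 mm and grips with 20 to 120 N. Pads are 22 mm wide; open, the fingers measure 114 mm over their backs; the gripper's body (76 mm by 85 mm) begins 54 mm behind the grasp point. The pads swing forward as they close: fully open they stand 13 mm farther back than shut.
Start: joints at [-1.47, 0.181, 1.607, -0, 1.354, -0.206], TCP at [0.174, -0.548, 0.231] pointing down, gripper open.
Joint ranges: [-2.99, 2.99], [-0.89, 2.07], [0.3, 2.58], [-1.14, 4.28], [0, 2.63], [-3.12, 3.12]. Speed limits (rad/s): [2.57, 2.57, 3.01, 3.14, 3.14, 3.14].

## Interface

Orientations are given as a unit quaternion [w, x, y, z].
In Python, from plant import env, cams, order gives the robot as it stands.
- The arm moves only by the tool apply_moves, never from a script. Its argument "commands" is a list that holds one entry, the list of rows, each a list of 7 numbers: the shift along the tool's x, y, z in m, then the turn, a rotation vector about the tool's x, y, z in degrees, then the closure, from 0 (fully open) to 1 (shut). A call has exactly 5 rows; each row shifts and turns the commanded pose from where the row before left it, along the tool's axes as they then stand; what a row does not reach is not made up. A row lasts 1/12 s, in which the tool goes at most 41.7 mm and 7.16 degrees, less where a joint would pass 70% of its speed; a pose out of reach is approached as far as the arm can. A call with a gripper value outside its range is refused whole. The fingers move at their own pace and stop on an object; the grip force is fixed at half the most. Time passes only in rows, so rows that do not move let the fingers close, or fill a call up. It gives the time, the measured TCP pose, the force, the opening and the grip force at its end, in the units of the state.
- env.sense(): the state, without advancing time (a new reading comes with each control period).
- cams.capture(name): name is "scene" or "top" or "wrist"; returns (picture, depth): 384x512x3 uint8, red, green, blue; 384x512 float32, m along the optical axis (not along the pixel's ray), 0 where there is no reading.
- cams.calibration(name): a dict with "mtx" (3x3 intrinsics, pixels), "xyz" and "rotation" of the camera in the world; the wrist camera has in their place "tool_from_camera" (4x4, takes a point from camera to tool coordinates, whose origin is the TCP and whose axes are the flange's). Camera axes: x right, y down, z forward; pixel columns grow to the right and rows downward; lengths in m; the calibration is good to about 2 mm. A picture is of the moment at which its call begins: read the wrist's pose just before it. calibration takes no time and is no camera call.
- order.job_done(): hands the job in; it is judged then, once.
The state is a dict: "t": time; "joint_pos": joint angles; "joint_velocities": joint speeds; "tau": joint torques, N m; "ee_pos": TCP position; "tcp_rot": TCP orientation; "contact_force": force on the tool from outside, world axes, zero at the start; "ft_torque": the same for the moment, N m; "width": finger opening in m; "gripper_force": force on a finger pad.
Only numpy, scipy, OpenCV 4.12 (cv2) and the standard library are available. Lean on these libraries where they do the work, as an engineer would, in place of code of your own. Each camera call takes 0.05 s, during which the arm holds its last target. There are 200 camera calls.

## Working session

There is one attempt and no reset: what is moved stays moved. The work goes in short steps, Python scripts to look and compute and a tool call to move; the robot and the scene stay as the last step left them, time stands still between calls to the robot, and variables do not carry over. Pictures are saved under pics/ and viewed, at most 10 in all, crops included, and the job is handed in when it is done.

Besides the shell and the picture viewer there is one more tool, called after ">>>" by a JSON object that holds its "api" and its "payload". apply_moves: Moves the arm, as the interface text tells. Its arguments: {"type":"object","properties":{"commands":{"type":"array","items":{"type":"array","items":{"type":"array","items":{"type":"number"}}}}},"required":["commands"]}

```bash
ls; mkdir -p pics
python3 - <<'E'
from plant import env,cams,order
import cv2,numpy as np
s=env.sense();print({k:np.round(v,3) for k,v in s.items()})
for n in("scene","top"):
    p,d=cams.capture(n);np.savez("pics/%s0.npz"%n,p=p,d=d);cv2.imwrite("pics/%s0.png"%n,p[...,::-1])
    c=cams.calibration(n);print(n,c)
print(cams.calibration("wrist"))
a=cv2.imread("pics/scene0.png");b=cv2.imread("pics/top0.png")
cv2.imwrite("pics/both.png",cv2.resize(b,(800,600),interpolation=cv2.INTER_CUBIC))
E
```

```text
pics
{'t': np.float64(0.0), 'joint_pos': array([-1.47 ,  0.182,  1.608,  0.   ,  1.354, -0.206]), 'joint_velocities': array([ 0.   , -0.001, -0.001, -0.   , -0.002,  0.001]), 'tau': array([-1.0000e-03, -4.4488e+01, -3.5134e+01, -0.0000e+00,  9.0000e-03,
       -0.0000e+00]), 'ee_pos': array([ 0.174, -0.548,  0.23 ]), 'tcp_rot': array([-0.001,  0.988,  0.153,  0.   ]), 'contact_force': array([-0.179,  0.023,  0.549]), 'ft_torque': array([-0.031, -0.02 ,  0.032]), 'gripper_force': np.float64(0.0), 'width': np.float64(0.085)}
scene {'mtx': array([[408.68953208,   0.        , 245.58173064],
       [  0.        , 408.68953208, 195.81869407],
       [  0.        ,   0.        ,   1.        ]]), 'xyz': array([ 0.59760342, -0.49190271,  1.591578  ]), 'rotation': array([-0.16597638,  0.9861267 , -0.00131991, -0.0020577 ])}
top {'mtx': array([[474.05969732,   0.        , 263.13981819],
       [  0.        , 474.05969732, 186.68876413],
       [  0.        ,   0.        ,   1.        ]]), 'xyz': array([ 0.25251991, -0.01965046,  1.58034655]), 'rotation': array([-0.08033688,  0.73121586, -0.67283578,  0.07849445])}
{'mtx': array([[342.47813237,   0.        , 253.27197928],
       [  0.        , 342.47813237, 194.73105837],
       [  0.        ,   0.        ,   1.        ]]), 'tool_from_camera': array([[ 3.46231594e-05, -9.46243916e-01, -3.23453938e-01,
         8.35158726e-02],
       [ 9.99999999e-01,  4.55008337e-05, -2.60677850e-05,
         6.12632849e-04],
       [ 3.93839068e-05, -3.23453937e-01,  9.46243916e-01,
        -1.41853057e-01],
       [ 0.00000000e+00,  0.00000000e+00,  0.00000000e+00,
         1.00000000e+00]])}
```

View pics/both.png

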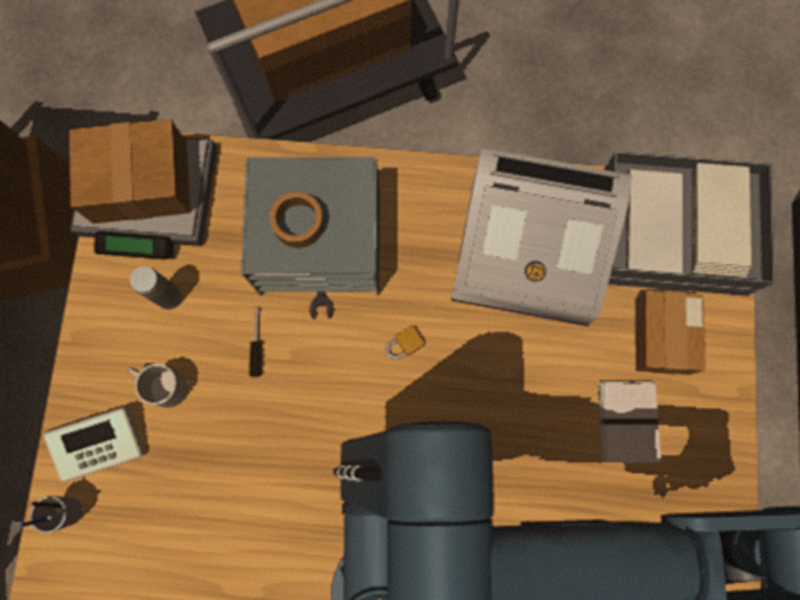

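View pics/scene0.png

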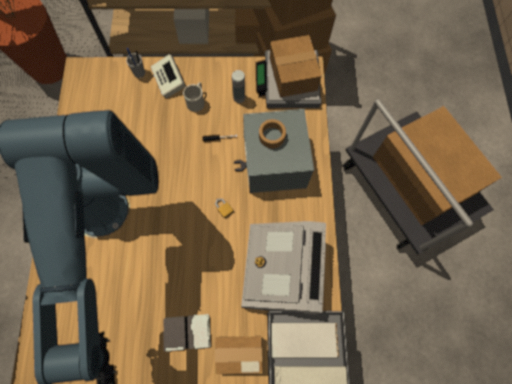

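The top view (800x600) shows the spanner's head at about (321,306) in front of the sorter, the brass latch at (536,271), the padlock at (408,342), and the screwdriver at (257,345). Next I'll measure these and enlarge the spanner and latch.

```bash
cat > h.py <<'E'
import numpy as np,cv2
from scipy.spatial.transform import Rotation as R
def Q(q): return R.from_quat([q[1],q[2],q[3],q[0]])
def cloud(d,mtx,Rm,t):
    v,u=np.mgrid[:d.shape[0],:d.shape[1]]
    P=np.stack([(u-mtx[0,2])/mtx[0,0]*d,(v-mtx[1,2])/mtx[1,1]*d,d],-1)
    W=P@Rm.T+t; W[d<=0]=np.nan
    return W
def fixed(cams,n,d):
    c=cams.calibration(n); return cloud(d,c["mtx"],Q(c["rotation"]).as_matrix(),c["xyz"])
def wristT(cams,s):
    T=np.eye(4);T[:3,:3]=Q(s["tcp_rot"]).as_matrix();T[:3,3]=s["ee_pos"]
    return T@np.array(cams.calibration("wrist")["tool_from_camera"])
def ray(c,n,u,v,z):
    k=c.calibration(n);r=Q(k["rotation"]).as_matrix()@np.array([(u-k["mtx"][0,2])/k["mtx"][0,0],(v-k["mtx"][1,2])/k["mtx"][1,1],1])
    return k["xyz"]+r*(z-k["xyz"][2])/r[2]
E
python3 - <<'E'
from plant import env,cams,order
from h import *
T=np.load("pics/top0.npz");S=np.load("pics/scene0.npz")
Wt=fixed(cams,"top",T["d"]);Ws=fixed(cams,"scene",S["d"])
f=1.5625
for n,(u,v) in dict(span=(321,306),latch=(536,271),padlock=(410,341),counter=(450,400),sorterFL=(247,277),sorterFR=(377,288),boxFL=(453,299),boxFR=(588,322),boxBL=(484,152),drv=(257,358),drvtip=(258,310),hatchlow=(530,300),hatchhi=(550,205)).items():
    a,b=int(u/f),int(v/f);print(n,np.round(np.nanmedian(Wt[b-1:b+2,a-1:a+2].reshape(-1,3),0),3))
for n,(u,v) in dict(span=(240,166),latch=(261,262),counter=(190,230)).items():
    print("s",n,np.round(np.nanmedian(Ws[v-1:v+2,u-1:u+2].reshape(-1,3),0),3))
t=T["p"][...,::-1];s=S["p"][...,::-1]
A=cv2.resize(t[165:215,165:231],(396,300),interpolation=cv2.INTER_CUBIC)
B=cv2.resize(t[150:200,310:376],(396,300),interpolation=cv2.INTER_CUBIC)
C=cv2.resize(s[140:190,207:273],(396,300),interpolation=cv2.INTER_CUBIC)
D=cv2.resize(s[235:285,228:294],(396,300),interpolation=cv2.INTER_CUBIC)
cv2.imwrite("pics/crop1.png",np.vstack([np.hstack([A,B]),np.hstack([C,D])]))
# hatch plane fit from both
for W,nm in((Wt,'t'),(Ws,'s')):
    m=(W[...,2]>0.13)&(W[...,0]>0.5)&(W[...,1]<-0.12)&(W[...,1]>-0.42)&(W[...,2]<0.21)
    P=W[m];c=P.mean(0)
    for i in range(4):
        c=P.mean(0);n=np.linalg.svd(P-c,full_matrices=False)[2][2];n*=np.sign(n[2]);r=(P-c)@n;P=P[abs(r)<max(.003,1.5*r.std())]
    print(nm,len(P),np.round(c,3),n.round(3),"tilt",np.degrees(np.arccos(n[2])).round(2),"yaw",np.degrees(np.arctan2(-n[1],-n[0])).round(2),r.std())
E
```

```text
span [0.567 0.193 0.005]
latch [ 0.635 -0.241  0.185]
padlock [ 0.502 -0.006  0.022]
counter [ 0.386 -0.102 -0.001]
sorterFL [0.581 0.324 0.148]
sorterFR [0.604 0.072 0.049]
boxFL [ 0.604 -0.089  0.003]
boxFR [ 0.574 -0.381  0.024]
boxBL [ 0.859 -0.121  0.215]
drv [0.438 0.313 0.022]
drvtip [0.544 0.326 0.011]
hatchlow [ 0.593 -0.245  0.104]
hatchhi [ 0.76  -0.258  0.215]
s span [0.568 0.19  0.003]
s latch [ 0.645 -0.245  0.178]
s counter [ 0.369 -0.086  0.002]
t 2956 [ 0.676 -0.249  0.172] [-0.45   0.047  0.892] tilt 26.89 yaw -6.0 0.0019172555680253454
s 2322 [ 0.675 -0.251  0.172] [-0.453  0.048  0.89 ] tilt 27.11 yaw -5.98 0.0020338799906461287
```

View pics/crop1.png

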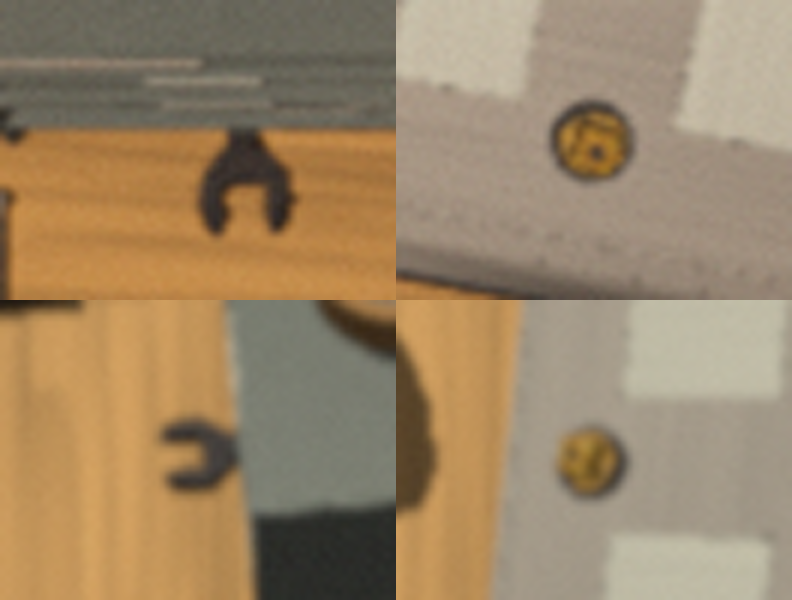

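The crops show the spanner's prong tips at full-resolution top pixels (201.3,203.3) and (211.7,203.3), with its axis nearly straight out of the sorter. The latch is on the hatch (tilt 27°, yaw −6°). I'll plan a move to a wrist view of the spanner.

```bash
cat >> h.py <<'E'
def toolR(yaw,tilt=0,tyaw=0):
    """tool z = down, leaned by tilt (deg) so the body leans opposite to heading tyaw (deg); tool x as near as can be to heading yaw"""
    z=R.from_euler('z',tyaw,degrees=True).apply([np.sin(np.radians(tilt)),0,-np.cos(np.radians(tilt))])
    x=np.array([np.cos(np.radians(yaw)),np.sin(np.radians(yaw)),0]);x=x-z*(x@z);x/=np.linalg.norm(x)
    return R.from_matrix(np.stack([x,np.cross(z,x),z],1))
def rows(p,r,wps,grip,hold=0):
    """wps: list of (pos,R,n); prints calls of 5 rounded rows"""
    out=[];p=np.array(p,float)
    for P,G,n in wps:
        p0,r0=p.copy(),r;dv=(r0.inv()*G).as_rotvec()
        for i in range(1,n+1):
            tp=p0+(np.array(P)-p0)*i/n;tr=r0*R.from_rotvec(dv*i/n)
            d=np.round(r.inv().apply(tp-p),4);w=np.round(np.degrees((r.inv()*tr).as_rotvec()),1)
            if np.linalg.norm(d)>.0417 or np.linalg.norm(w)>7.16: print("BIG",d,w)
            out.append([*d,*w,grip]);p=p+r.apply(d);r=r*R.from_rotvec(np.radians(w))
    while len(out)%5 or hold>0: out.append([0]*6+[grip]);hold-=1
    for k in range(0,len(out),5): print("[["+",".join("["+",".join("%g"%(x+0) for x in o)+"]" for o in out[k:k+5])+"]]")
    return p,r
def cur(env):
    s=env.sense();return s["ee_pos"],Q(s["tcp_rot"])
E
python3 - <<'E'
from plant import env,cams,order
from h import *
for u,v in((201.3,203.3),(211.7,203.3),(205.7,195.8)): print(ray(cams,"top",u,v,.009).round(4))
p,r=cur(env)
g=toolR(180); 
# go through two half turns so that the turn runs the right way (tool z negative)
m=r*R.from_rotvec(np.radians([0,0,-81]))
print((r.inv()*g).as_rotvec(degrees=True))
rows(p,r,[([.36,-.2,.25],m,12),([.485,.19,.2],g,13)],0)
E
```

```text
[0.5371 0.2024 0.009 ]
[0.5401 0.1675 0.009 ]
[0.564  0.1905 0.009 ]
[ 7.84895368e-03 -1.33562186e-01 -1.62420701e+02]
[[[0.0236,-0.0229,-0.0016,0,0,-6.8,0],[0.0261,-0.02,-0.0016,0,0,-6.7,0],[0.0282,-0.0168,-0.0015,0,0,-6.8,0],[0.0301,-0.0133,-0.0016,0,0,-6.7,0],[0.0314,-0.0098,-0.0016,0,0,-6.8,0]]]
[[[0.0323,-0.0059,-0.0016,0,0,-6.7,0],[0.0328,-0.0022,-0.0016,0,0,-6.8,0],[0.0328,0.0018,-0.0016,0,0,-6.7,0],[0.0324,0.0056,-0.0015,0,0,-6.8,0],[0.0315,0.0094,-0.0016,0,0,-6.7,0]]]
[[[0.0302,0.013,-0.0016,0,0,-6.8,0],[0.0285,0.0164,-0.0016,0,0,-6.7,0],[0.0282,0.014,0.0039,0,0,-6.3,0],[0.0265,0.017,0.0039,0,0,-6.2,0],[0.0246,0.0197,0.0039,0,0,-6.3,0]]]
[[[0.0222,0.0224,0.0039,0,0,-6.3,0],[0.0196,0.0246,0.0039,0,0,-6.2,0],[0.0168,0.0266,0.0039,0,0,-6.3,0],[0.0139,0.0283,0.0039,0,0,-6.2,0],[0.0107,0.0296,0.0039,0.1,0,-6.3,0]]]
[[[0.0073,0.0307,0.0038,0,0,-6.3,0],[0.004,0.0312,0.0038,0,0,-6.2,0],[0.0006,0.0315,0.0039,0,-0.1,-6.3,0],[-0.0029,0.0314,0.0038,0,0,-6.3,0],[-0.0063,0.0308,0.0039,0,0,-6.2,0]]]
```

>>> {"api": "apply_moves", "payload": {"commands": [[[0.024, -0.023, -0.002, 0, 0, -6.8, 0], [0.026, -0.02, -0.002, 0, 0, -6.7, 0], [0.028, -0.017, -0.002, 0, 0, -6.8, 0], [0.03, -0.013, -0.002, 0, 0, -6.7, 0], [0.031, -0.01, -0.002, 0, 0, -6.8, 0]]]}}

```text
t: 0.52
ee_pos: [0.2513, -0.4018, 0.2409]
tcp_rot: [-0.0, 0.9, 0.436, 0.0]
contact_force: [0.2, 0.8, -0.0]
width: 0.0855
gripper_force: 0.0
```

>>> {"api": "apply_moves", "payload": {"commands": [[[0.032, -0.006, -0.002, 0, 0, -6.7, 0], [0.033, -0.002, -0.002, 0, 0, -6.8, 0], [0.033, 0.002, -0.002, 0, 0, -6.7, 0], [0.032, 0.006, -0.002, 0, 0, -6.8, 0], [0.032, 0.009, -0.002, 0, 0, -6.7, 0]]]}}

```text
t: 0.93
ee_pos: [0.3292, -0.257, 0.2511]
tcp_rot: [-0.0, 0.735, 0.678, 0.0]
contact_force: [0.6, 0.0, -0.3]
width: 0.0857
gripper_force: 0.0
```

>>> {"api": "apply_moves", "payload": {"commands": [[[0.03, 0.013, -0.002, 0, 0, -6.8, 0], [0.028, 0.016, -0.002, 0, 0, -6.7, 0], [0.028, 0.014, 0.004, 0, 0, -6.3, 0], [0.026, 0.017, 0.004, 0, 0, -6.2, 0], [0.025, 0.02, 0.004, 0, 0, -6.3, 0]]]}}

```text
t: 1.35
ee_pos: [0.3887, -0.11, 0.2431]
tcp_rot: [0.0, 0.517, 0.856, -0.0]
contact_force: [0.4, 0.5, 0.7]
width: 0.0852
gripper_force: 0.0
```

>>> {"api": "apply_moves", "payload": {"commands": [[[0.022, 0.022, 0.004, 0, 0, -6.3, 0], [0.02, 0.025, 0.004, 0, 0, -6.2, 0], [0.017, 0.027, 0.004, 0, 0, -6.3, 0], [0.014, 0.028, 0.004, 0, 0, -6.2, 0], [0.011, 0.03, 0.004, 0, 0, -6.3, 0]]]}}

```text
t: 1.77
ee_pos: [0.4364, 0.041, 0.2229]
tcp_rot: [-0.0, 0.267, 0.964, -0.0]
contact_force: [0.6, -1.6, -0.0]
width: 0.0857
gripper_force: 0.0
```

>>> {"api": "apply_moves", "payload": {"commands": [[[0.007, 0.031, 0.004, 0, 0, -6.3, 0], [0.004, 0.031, 0.004, 0, 0, -6.2, 0], [0.001, 0.032, 0.004, 0, 0, -6.3, 0], [-0.003, 0.031, 0.004, 0, 0, -6.3, 0], [-0.006, 0.031, 0.004, 0, 0, -6.2, 0]]]}}

```text
t: 2.18
ee_pos: [0.4844, 0.1913, 0.2027]
tcp_rot: [-0.0, -0.003, 1.0, -0.0]
contact_force: [0.7, -0.5, 0.7]
width: 0.0854
gripper_force: 0.0
```

>>> {"api": "apply_moves", "payload": {"commands": [[[0, 0, 0, 0, 0, 0, 0], [0, 0, 0, 0, 0, 0, 0], [0, 0, 0, 0, 0, 0, 0], [0, 0, 0, 0, 0, 0, 0], [0, 0, 0, 0, 0, 0, 0]]]}}

```text
t: 2.6
ee_pos: [0.4844, 0.1886, 0.2035]
tcp_rot: [0.0, 0.001, 1.0, -0.0]
contact_force: [0.2, -1.0, -0.3]
width: 0.0855
gripper_force: 0.0
```

```bash
cat >> h.py <<'E'
def wsnap(env,cams,name):
    s=env.sense();p,d=cams.capture("wrist");cv2.imwrite("pics/%s.png"%name,cv2.resize(p[...,::-1],(800,600),interpolation=cv2.INTER_CUBIC))
    T=wristT(cams,s);k=cams.calibration("wrist")["mtx"];W=cloud(d,k,T[:3,:3],T[:3,3])
    np.savez("pics/%s.npz"%name,p=p,d=d,W=W,T=T,k=k);return s
def wray(name,u,v,z):
    "800x600 pixel to world at height z"
    D=np.load("pics/%s.npz"%name);k=D["k"];T=D["T"]
    r=T[:3,:3]@np.array([((u+.5)/1.5625-.5-k[0,2])/k[0,0],((v+.5)/1.5625-.5-k[1,2])/k[1,1],1]);return T[:3,3]+r*(z-T[2,3])/r[2]
E
python3 - <<'E'
from plant import env,cams,order
from h import *
s=wsnap(env,cams,"w1");print(s["t"],s["ee_pos"].round(4),Q(s["tcp_rot"]).as_matrix().round(3),s["joint_pos"].round(3))
E
```

```text
2.6 [0.4844 0.1886 0.2035] [[-1.     0.002  0.   ]
 [ 0.002  1.    -0.   ]
 [-0.    -0.    -1.   ]] [ 0.143  0.085  1.773 -0.     1.284 -1.425]
```

View pics/w1.png

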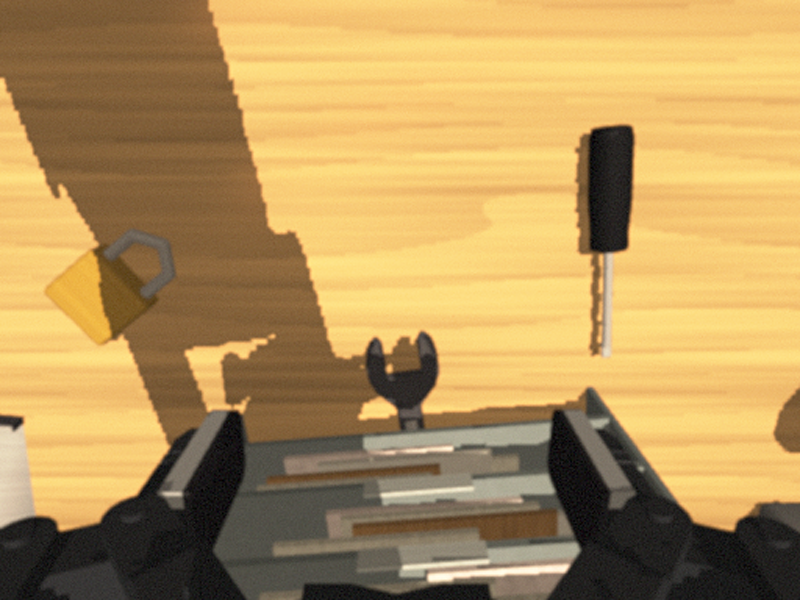

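The wrist view shows the spanner's tips at (373,340) and (425,335), the jaw bottom at about (402,377), and the handle at (411,425) leaving under the shelf. The spanner is turned by a few degrees.

Run:
```python
from h import *
a=wray("w1",373,340,.010);b=wray("w1",425,335,.010);m=(a+b)/2
print("tips",a.round(4),b.round(4),"mid",m.round(4),"perp yaw",np.degrees(np.arctan2(*( (b-a)[[1,0]]))).round(1))
h=wray("w1",411,424,.010);j=wray("w1",402,377,.010);print("handle",h.round(4),j.round(4),"axis yaw",np.degrees(np.arctan2((m-h)[1],(m-h)[0])).round(1))
W=np.load("pics/w1.npz")["W"]
mask=(W[...,2]<.016)&(W[...,2]>.0065)&(abs(W[...,1]-.19)<.04)&(W[...,0]>.5)
P=W[mask];print(len(P),P.min(0).round(4),P.max(0).round(4),np.nanmedian(P,0).round(4))
for x in np.arange(.53,.60,.006):
    q=P[abs(P[:,0]-x)<.003]
    if len(q): print(x.round(3),len(q),q[:,1].min().round(4),q[:,1].max().round(4),q[:,2].mean().round(4))
# sorter front: points z .04-.15
m2=(W[...,2]>.04)&(W[...,2]<.12)&(W[...,0]>.5)&(abs(W[...,1]-.2)<.12)
F=W[m2];print(np.polyfit(F[:,1],F[:,0],1),len(F))
Z=W[(W[...,0]<.5)&(W[...,2]<.01)];print(np.nanmedian(Z[:,2]))
```

```text
tips [0.5413 0.1723 0.01  ] [0.5377 0.2075 0.01  ] mid [0.5395 0.1899 0.01  ] perp yaw 95.8
handle [0.6064 0.1985 0.01  ] [0.5691 0.192  0.01  ] axis yaw -172.7
1440 [0.5382 0.1672 0.0065] [0.6117 0.2178 0.0133] [0.5722 0.1964 0.0109]
0.536 9 0.2045 0.2078 0.0093
0.542 71 0.1706 0.2133 0.0104
0.548 109 0.1684 0.2155 0.0109
0.554 122 0.1673 0.2166 0.011
0.56 126 0.1672 0.2177 0.011
0.566 147 0.1681 0.2178 0.0107
0.572 228 0.1692 0.2158 0.0109
0.578 182 0.1723 0.2137 0.0111
0.584 140 0.1766 0.2116 0.0111
0.59 82 0.1831 0.2063 0.0107
0.596 82 0.1886 0.2066 0.0098
[-0.11304175  0.62755583] 15201
-0.0008224461898730939
```

Run:
```python
from plant import env,cams,order
from h import *
p,r=cur(env);g=toolR(-172.7,20,7.3);z=g.apply([0,0,1]);P=np.array([.5535,.1917,.006])
p,r=rows(p,r,[(P-.09*z,g,5),(P-.01*z,g,4),(P,g,1)],0)
print("pull");p,r=rows(p,r,[(P-.165*np.array([.992,.127,0]),g,15)],1)
print("lift");rows(p,r,[(p-.07*z,r,5)],0)
```

```text
[[[-0.0077,-0.0002,0.0226,-0.3,-4,-1.5,0],[-0.0061,-0.0004,0.0231,-0.2,-4,-1.4,0],[-0.0044,-0.0007,0.0234,-0.3,-4,-1.5,0],[-0.0028,-0.0009,0.0237,-0.2,-4,-1.5,0],[-0.0011,-0.001,0.0238,-0.3,-3.9,-1.5,0]]]
[[[0,0,0.02,0,0,0,0],[0,0,0.02,0,0,0,0],[0,0,0.02,0,0,0,0],[0,0,0.02,0,0,0,0],[0,0,0.01,0,0,0,0]]]
pull
[[[0.0103,0,-0.0038,0,0,0,1],[0.0104,0,-0.0037,0,0,0,1],[0.0103,0,-0.0038,0,0,0,1],[0.0104,0,-0.0037,0,0,0,1],[0.0103,0,-0.0038,0,0,0,1]]]
[[[0.0103,0.0001,-0.0037,0,0,0,1],[0.0104,0,-0.0038,0,0,0,1],[0.0103,0,-0.0037,0,0,0,1],[0.0103,0,-0.0038,0,0,0,1],[0.0104,0,-0.0037,0,0,0,1]]]
[[[0.0103,0,-0.0038,0,0,0,1],[0.0104,0,-0.0037,0,0,0,1],[0.0103,0,-0.0038,0,0,0,1],[0.0103,0,-0.0037,0,0,0,1],[0.0104,0,-0.0038,0,0,0,1]]]
lift
[[[0,0,-0.014,0,0,0,0],[0,0,-0.014,0,0,0,0],[0,0,-0.014,0,0,0,0],[0,0,-0.014,0,0,0,0],[0.0001,0,-0.014,0,0,0,0]]]
```

>>> {"api": "apply_moves", "payload": {"commands": [[[-0.008, 0, 0.023, -0.3, -4, -1.5, 0], [-0.006, 0, 0.023, -0.2, -4, -1.4, 0], [-0.004, -0.001, 0.023, -0.3, -4, -1.5, 0], [-0.003, -0.001, 0.024, -0.2, -4, -1.5, 0], [-0.001, -0.001, 0.024, -0.3, -3.9, -1.5, 0]]]}}

```text
t: 3.07
ee_pos: [0.5236, 0.1883, 0.0901]
tcp_rot: [0.175, -0.064, 0.982, 0.011]
contact_force: [0.2, -0.0, -0.6]
width: 0.0854
gripper_force: 0.0
```

>>> {"api": "apply_moves", "payload": {"commands": [[[0, 0, 0.02, 0, 0, 0, 0], [0, 0, 0.02, 0, 0, 0, 0], [0, 0, 0.02, 0, 0, 0, 0], [0, 0, 0.02, 0, 0, 0, 0], [0, 0, 0.01, 0, 0, 0, 0]]]}}

```text
t: 3.48
ee_pos: [0.553, 0.1918, 0.0035]
tcp_rot: [0.172, -0.063, 0.983, 0.011]
contact_force: [0.0, 0.2, 0.1]
width: 0.0853
gripper_force: 0.0
```

>>> {"api": "apply_moves", "payload": {"commands": [[[0, 0, 0, 0, 0, 0, 1], [0, 0, 0, 0, 0, 0, 1], [0, 0, 0, 0, 0, 0, 1], [0, 0, 0, 0, 0, 0, 1], [0, 0, 0, 0, 0, 0, 1]]]}}

```text
t: 3.9
ee_pos: [0.5538, 0.1928, 0.007]
tcp_rot: [0.174, -0.064, 0.983, 0.011]
contact_force: [-3.2, -1.4, 5.8]
width: 0.0455
gripper_force: 60.4
```

>>> {"api": "apply_moves", "payload": {"commands": [[[0, 0, 0, 0, 0, 0, 1], [0, 0, 0, 0, 0, 0, 1], [0, 0, 0, 0, 0, 0, 1], [0, 0, 0, 0, 0, 0, 1], [0, 0, 0, 0, 0, 0, 1]]]}}

```text
t: 4.32
ee_pos: [0.5538, 0.1928, 0.0069]
tcp_rot: [0.174, -0.064, 0.983, 0.011]
contact_force: [-4.5, -2.3, 7.8]
width: 0.0455
gripper_force: 60.8
```

>>> {"api": "apply_moves", "payload": {"commands": [[[0.006, 0, -0.0023, 0, 0, 0, 1], [0.01, 0, -0.0037, 0, 0, 0, 1], [0.01, 0, -0.0037, 0, 0, 0, 1], [0.01, 0, -0.0037, 0, 0, 0, 1], [0.01, 0, -0.0036, 0, 0, 0, 1]]]}}

```text
t: 4.73
ee_pos: [0.5053, 0.1867, 0.007]
tcp_rot: [0.174, -0.064, 0.983, 0.011]
contact_force: [1.2, 0.9, 0.8]
width: 0.0454
gripper_force: 61.7
```

>>> {"api": "apply_moves", "payload": {"commands": [[[0.01, 0, -0.0036, 0, 0, 0, 1], [0.01, 0, -0.0036, 0, 0, 0, 1], [0.01, 0, -0.0036, 0, 0, 0, 1], [0.01, 0, -0.0037, 0, 0, 0, 1], [0.01, 0, -0.0036, 0, 0, 0, 1]]]}}

```text
t: 5.15
ee_pos: [0.4529, 0.1798, 0.0069]
tcp_rot: [0.175, -0.064, 0.982, 0.011]
contact_force: [4.4, 0.7, 6.2]
width: 0.0452
gripper_force: 62.3
```

>>> {"api": "apply_moves", "payload": {"commands": [[[0.01, 0, -0.0036, 0, 0, 0, 1], [0.01, 0, -0.0036, 0, 0, 0, 1], [0.01, 0, -0.0036, 0, 0, 0, 1], [0.01, 0, -0.0037, 0, 0, 0, 1], [0.01, 0, -0.0036, 0, 0, 0, 1]]]}}

```text
t: 5.57
ee_pos: [0.4005, 0.173, 0.0069]
tcp_rot: [0.175, -0.064, 0.982, 0.011]
contact_force: [4.5, 1.4, 7.6]
width: 0.0454
gripper_force: 62.4
```

>>> {"api": "apply_moves", "payload": {"commands": [[[0.01, 0, -0.0036, 0, 0, 0, 1], [0.006, 0, -0.0022, 0, 0, 0, 1], [0, 0, 0, 0, 0, 0, 1], [0, 0, 0, 0, 0, 0, 1], [0, 0, 0, 0, 0, 0, 1]]]}}

```text
t: 5.98
ee_pos: [0.3828, 0.1708, 0.0067]
tcp_rot: [0.174, -0.064, 0.983, 0.011]
contact_force: [-7.3, -1.9, 24.3]
width: 0.0453
gripper_force: 65.5
```

>>> {"api": "apply_moves", "payload": {"commands": [[[0, 0, 0, 0, 0, 0, 0], [0, 0, 0, 0, 0, 0, 0], [0, 0, 0, 0, 0, 0, 0], [0, 0, 0, 0, 0, 0, 0], [0, 0, 0, 0, 0, 0, 0]]]}}

```text
t: 6.4
ee_pos: [0.3814, 0.1705, 0.005]
tcp_rot: [0.172, -0.064, 0.983, 0.011]
contact_force: [0.2, -0.3, 0.6]
width: 0.0854
gripper_force: 0.0
```

>>> {"api": "apply_moves", "payload": {"commands": [[[0, 0, -0.008, 0, 0, 0, 0], [0, 0, -0.012, 0, 0, 0, 0], [0, 0, -0.02, 0, 0, 0, 0], [-0.01, 0, -0.025, 0, 4, 0, 0], [-0.015, 0, -0.025, 0, 4, 0, 0]]]}}

```text
t: 6.82
ee_pos: [0.3724, 0.1696, 0.0971]
tcp_rot: [0.099, -0.065, 0.993, 0.006]
contact_force: [1.9, -0.3, -1.1]
width: 0.0855
gripper_force: 0.0
```

>>> {"api": "apply_moves", "payload": {"commands": [[[-0.018, 0, -0.025, 0, 4, 0, 0], [-0.02, 0, -0.025, 0, 4, 0, 0], [-0.02, 0, -0.025, 0, 4, 0, 0], [-0.01, 0, -0.01, 0, 0, 0, 0], [0, 0, 0, 0, 0, 0, 0]]]}}

```text
t: 7.23
ee_pos: [0.4379, 0.1776, 0.1931]
tcp_rot: [0.002, -0.065, 0.998, 0.0]
contact_force: [-1.1, -0.0, -0.2]
width: 0.0854
gripper_force: 0.0
```

>>> {"api": "apply_moves", "payload": {"commands": [[[0, 0, 0, 0, 0, 0, 0], [0, 0, 0, 0, 0, 0, 0], [0, 0, 0, 0, 0, 0, 0], [0, 0, 0, 0, 0, 0, 0], [0, 0, 0, 0, 0, 0, 0]]]}}

```text
t: 7.65
ee_pos: [0.4325, 0.1773, 0.1894]
tcp_rot: [-0.001, -0.065, 0.998, -0.0]
contact_force: [-0.1, -0.4, -0.1]
width: 0.0854
gripper_force: 0.0
```

Run:
```python
from plant import env,cams,order
from h import *
s=wsnap(env,cams,"w2");print(s["t"],s["ee_pos"].round(4),Q(s["tcp_rot"]).as_matrix().round(3),s["joint_pos"].round(3))
```

```text
7.65 [0.4325 0.1773 0.1894] [[-0.992 -0.13  -0.003]
 [-0.13   0.992 -0.001]
 [ 0.003 -0.    -1.   ]] [ 0.134 -0.018  1.91  -0.     1.253 -1.567]
```

View pics/w2.png

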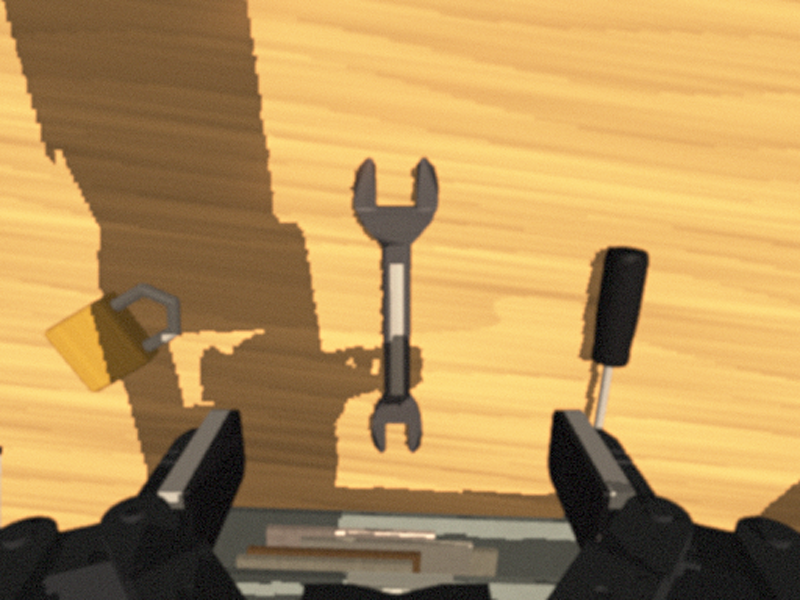

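The whole spanner is out and flat: big tips at (369,160) and (425,160), handle centre line through (397,250)–(397,390), small tips at (379,450) and (413,450).

```bash
cat > fit.py <<'E'
from h import *
def spanner(name,tL,tR,sm,z=.011):
    m=(wray(name,*tL,z)+wray(name,*tR,z))/2; s=wray(name,*sm,z); d=(m-s)[:2]
    L=np.hypot(*d);d/=L
    o=m[:2]-.101*d; return m,s,L,d,o
E
python3 - <<'E'
from plant import env,cams,order
from fit import *
m,s,L,d,o=spanner("w2",(369,160),(425,160),(396,450));yaw=np.degrees(np.arctan2(d[1],d[0]))
hp=o-.035*d;print("len",L,"yaw",yaw,"handle",hp,"jaw",o+.084*d,"o",o)
W=np.load("pics/w2.npz")["W"]
for n in(250,280,310,340,370):print(wray("w2",384.5,n,.011).round(4),wray("w2",409.5,n,.011).round(4))
p,r=cur(env);g=toolR(yaw)
P=np.array([*hp,.003])
p,r=rows(p,r,[(P+[0,0,.05],g,5),(P,g,4)],0,1)
np.save("hp.npy",[*hp,yaw])
E
```

```text
len 0.19521768666635902 yaw -172.7045629257738 handle [0.50533756 0.18640988] jaw [0.38730092 0.1712986 ] o [0.4706209  0.18196539]
[0.4242 0.1685 0.011 ] [0.4222 0.1837 0.011 ]
[0.4431 0.1709 0.011 ] [0.4411 0.1863 0.011 ]
[0.4627 0.1733 0.011 ] [0.4606 0.189  0.011 ]
[0.4831 0.1758 0.011 ] [0.481  0.1918 0.011 ]
[0.5043 0.1784 0.011 ] [0.5021 0.1948 0.011 ]
[[[-0.0147,-0.0001,0.0273,0,0,0,0],[-0.0146,-0.0001,0.0273,0,-0.1,0.1,0],[-0.0147,0,0.0273,0,0,0,0],[-0.0146,-0.0001,0.0273,0,0,0,0],[-0.0146,0,0.0274,0,0,0.1,0]]]
[[[0,0,0.0125,0,0,0,0],[0,0,0.0125,0,0,0,0],[0,0,0.0125,0,0,0,0],[0,0,0.0125,0,0,0,0],[0,0,0,0,0,0,0]]]
```

>>> {"api": "apply_moves", "payload": {"commands": [[[-0.0116, 0, 0.0273, 0, 0, 0, 0], [-0.0116, 0, 0.0273, 0, 0, 0, 0], [-0.0116, 0, 0.0273, 0, 0, 0, 0], [-0.0116, 0, 0.0273, 0, 0, 0, 0], [-0.0116, 0, 0.0274, 0, 0, 0, 0]]]}}

```text
t: 8.12
ee_pos: [0.4913, 0.1849, 0.0523]
tcp_rot: [-0.0, -0.065, 0.998, -0.0]
contact_force: [0.7, 0.3, 0.6]
width: 0.0854
gripper_force: 0.0
```

>>> {"api": "apply_moves", "payload": {"commands": [[[0, 0, 0.0125, 0, 0, 0, 0], [0, 0, 0.0125, 0, 0, 0, 0], [0, 0, 0.0125, 0, 0, 0, 0], [0, 0, 0.0125, 0, 0, 0, 0], [0, 0, 0, 0, 0, 0, 0]]]}}

```text
t: 8.53
ee_pos: [0.489, 0.1845, 0.0011]
tcp_rot: [-0.003, -0.065, 0.998, -0.0]
contact_force: [-1.4, -0.2, 0.3]
width: 0.0853
gripper_force: 0.0
```

>>> {"api": "apply_moves", "payload": {"commands": [[[0, 0, 0, 0, 0, 0, 1], [0, 0, 0, 0, 0, 0, 1], [0, 0, 0, 0, 0, 0, 1], [0, 0, 0, 0, 0, 0, 1], [0, 0, 0, 0, 0, 0, 1]]]}}

```text
t: 8.95
ee_pos: [0.4916, 0.1849, 0.0043]
tcp_rot: [0.0, -0.065, 0.998, -0.0]
contact_force: [-0.1, 0.0, 0.0]
width: 0.0253
gripper_force: 0.0
```

>>> {"api": "apply_moves", "payload": {"commands": [[[0, 0, 0, 0, 0, 0, 1], [0, 0, 0, 0, 0, 0, 1], [0, 0, 0, 0, 0, 0, 1], [0, 0, 0, 0, 0, 0, 1], [0, 0, 0, 0, 0, 0, 1]]]}}

```text
t: 9.37
ee_pos: [0.4916, 0.185, 0.0044]
tcp_rot: [-0.0, -0.065, 0.998, -0.0]
contact_force: [-1.2, 0.5, 6.7]
width: 0.0157
gripper_force: 59.1
```

```bash
cat >> h.py <<'E'
def frameH(n):
    n=np.array(n)/np.linalg.norm(n);x=np.array([0,0,1])-n*n[2];x/=np.linalg.norm(x);return np.stack([x,np.cross(n,x),n],1)
def toolH(n,phi):
    H=frameH(n);c,s=np.cos(np.radians(phi)),np.sin(np.radians(phi));x=H@[c,s,0];z=-H[:,2];return R.from_matrix(np.stack([x,np.cross(z,x),z],1))
E
python3 - <<'E'
from plant import env,cams,order
from h import *
n=np.array([-.4515,.0475,.891]);n/=np.linalg.norm(n);c=np.array([.6755,-.25,.172])
L=[]
for cam,u,v in(("top",342.7,173.5),("scene",260.5,262)):
    a=ray(cams,cam,u,v,0);k=np.array(cams.calibration(cam)["xyz"]);d=a-k;t=((c+.012*n-k)@n)/(d@n);L.append(k+t*d);print(cam,L[-1].round(4))
L=np.mean(L,0)+.007*n;print("latch",L.round(4));np.save("L0.npy",L)
g=toolH(n,82);P=L-g.apply([.03,.05,.11]);print(P,g.as_matrix().round(2))
p,r=cur(env)
p,r=rows(p,r,[(p+[0,0,.12],r,5),(P,g,25)],1)
E
```

```text
top [ 0.638  -0.2435  0.1661]
scene [ 0.6437 -0.2435  0.169 ]
latch [ 0.6377 -0.2432  0.1738]
[ 0.53809651 -0.25556137  0.24744984] [[ 0.23  0.86  0.45]
 [ 0.97 -0.23 -0.05]
 [ 0.06  0.45 -0.89]]
[[[0,0,-0.024,0,0,0,1],[0,0,-0.024,0,0,0,1],[0,0,-0.024,0,0,0,1],[0,0,-0.024,0,0,0,1],[0,0,-0.024,0,0,0,1]]]
[[[0.0004,-0.0177,-0.0049,-0.9,-0.9,4.4,1],[-0.001,-0.0176,-0.0052,-0.8,-1,4.3,1],[-0.0024,-0.0174,-0.0054,-0.9,-0.9,4.4,1],[-0.0038,-0.0171,-0.0056,-0.8,-1,4.4,1],[-0.0052,-0.0167,-0.0058,-0.9,-0.9,4.3,1]]]
[[[-0.0065,-0.0161,-0.006,-0.8,-0.9,4.4,1],[-0.0079,-0.0155,-0.006,-0.9,-1,4.3,1],[-0.009,-0.0148,-0.0062,-0.8,-0.9,4.4,1],[-0.0103,-0.0139,-0.0062,-0.9,-0.9,4.4,1],[-0.0114,-0.013,-0.0062,-0.8,-1,4.3,1]]]
[[[-0.0125,-0.012,-0.0062,-0.9,-0.9,4.4,1],[-0.0135,-0.0109,-0.0062,-0.8,-1,4.4,1],[-0.0143,-0.0098,-0.0061,-0.9,-0.9,4.3,1],[-0.0151,-0.0086,-0.006,-0.8,-0.9,4.4,1],[-0.0159,-0.0073,-0.0058,-0.9,-1,4.4,1]]]
[[[-0.0164,-0.0059,-0.0057,-0.8,-0.9,4.3,1],[-0.0169,-0.0047,-0.0055,-0.9,-0.9,4.4,1],[-0.0173,-0.0032,-0.0053,-0.9,-1,4.4,1],[-0.0176,-0.0018,-0.005,-0.8,-0.9,4.3,1],[-0.0178,-0.0004,-0.0048,-0.9,-1,4.4,1]]]
[[[-0.0178,0.001,-0.0044,-0.8,-0.9,4.3,1],[-0.0178,0.0024,-0.0042,-0.9,-0.9,4.4,1],[-0.0176,0.0038,-0.0038,-0.8,-1,4.4,1],[-0.0172,0.0053,-0.0035,-0.9,-0.9,4.3,1],[-0.0169,0.0065,-0.003,-0.8,-0.9,4.4,1]]]
```

>>> {"api": "apply_moves", "payload": {"commands": [[[0, 0, -0.012, 0, 0, 0, 1], [0, 0, -0.024, 0, 0, 0, 1], [0, 0, -0.024, 0, 0, 0, 1], [0, 0, -0.03, 0, 0, 0, 1], [0, 0, -0.03, 0, 0, 0, 1]]]}}

```text
t: 9.78
ee_pos: [0.4902, 0.1847, 0.1247]
tcp_rot: [-0.001, -0.065, 0.998, -0.0]
contact_force: [0.4, -0.9, -2.2]
width: 0.0158
gripper_force: 59.0
```

>>> {"api": "apply_moves", "payload": {"commands": [[[0, -0.018, -0.005, -0.9, -0.9, 4.4, 1], [-0.001, -0.018, -0.005, -0.8, -1, 4.3, 1], [-0.002, -0.017, -0.005, -0.9, -0.9, 4.4, 1], [-0.004, -0.017, -0.006, -0.8, -1, 4.4, 1], [-0.005, -0.017, -0.006, -0.9, -0.9, 4.3, 1]]]}}

```text
t: 10.2
ee_pos: [0.5001, 0.0957, 0.1489]
tcp_rot: [0.038, 0.127, 0.99, 0.04]
contact_force: [0.1, 0.5, -2.1]
width: 0.0158
gripper_force: 59.1
```

>>> {"api": "apply_moves", "payload": {"commands": [[[-0.007, -0.016, -0.006, -0.8, -0.9, 4.4, 1], [-0.008, -0.016, -0.006, -0.9, -1, 4.3, 1], [-0.009, -0.015, -0.006, -0.8, -0.9, 4.4, 1], [-0.01, -0.014, -0.006, -0.9, -0.9, 4.4, 1], [-0.011, -0.013, -0.006, -0.8, -1, 4.3, 1]]]}}

```text
t: 10.62
ee_pos: [0.5091, 0.007, 0.1727]
tcp_rot: [0.075, 0.312, 0.944, 0.077]
contact_force: [0.0, 0.3, -2.4]
width: 0.0156
gripper_force: 59.1
```

>>> {"api": "apply_moves", "payload": {"commands": [[[-0.013, -0.012, -0.006, -0.9, -0.9, 4.4, 1], [-0.014, -0.011, -0.006, -0.8, -1, 4.4, 1], [-0.014, -0.01, -0.006, -0.9, -0.9, 4.3, 1], [-0.015, -0.009, -0.006, -0.8, -0.9, 4.4, 1], [-0.016, -0.007, -0.006, -0.9, -1, 4.4, 1]]]}}

```text
t: 11.03
ee_pos: [0.5187, -0.0817, 0.1968]
tcp_rot: [0.108, 0.485, 0.86, 0.112]
contact_force: [-0.2, 0.3, -2.2]
width: 0.0157
gripper_force: 59.1
```

>>> {"api": "apply_moves", "payload": {"commands": [[[-0.016, -0.006, -0.006, -0.8, -0.9, 4.3, 1], [-0.017, -0.005, -0.006, -0.9, -0.9, 4.4, 1], [-0.017, -0.003, -0.005, -0.9, -1, 4.4, 1], [-0.018, -0.002, -0.005, -0.8, -0.9, 4.3, 1], [-0.018, 0, -0.005, -0.9, -1, 4.4, 1]]]}}

```text
t: 11.45
ee_pos: [0.5277, -0.1698, 0.222]
tcp_rot: [0.138, 0.639, 0.743, 0.143]
contact_force: [-0.1, -0.0, -1.5]
width: 0.0159
gripper_force: 59.1
```

>>> {"api": "apply_moves", "payload": {"commands": [[[-0.018, 0.001, -0.004, -0.8, -0.9, 4.3, 1], [-0.018, 0.002, -0.004, -0.9, -0.9, 4.4, 1], [-0.018, 0.004, -0.004, -0.8, -1, 4.4, 1], [-0.017, 0.005, -0.003, -0.9, -0.9, 4.3, 1], [-0.017, 0.006, -0.003, -0.8, -0.9, 4.4, 1]]]}}

```text
t: 11.87
ee_pos: [0.5365, -0.2583, 0.2453]
tcp_rot: [0.161, 0.767, 0.597, 0.168]
contact_force: [0.2, 0.6, -1.3]
width: 0.0155
gripper_force: 59.1
```

>>> {"api": "apply_moves", "payload": {"commands": [[[0, 0, 0, 0, 0, 0, 1], [0, 0, 0, 0, 0, 0, 1], [0, 0, 0, 0, 0, 0, 1], [0, 0, 0, 0, 0, 0, 1], [0, 0, 0, 0, 0, 0, 1]]]}}

```text
t: 12.28
ee_pos: [0.537, -0.2569, 0.2447]
tcp_rot: [0.161, 0.766, 0.599, 0.168]
contact_force: [0.3, -0.3, -1.8]
width: 0.0158
gripper_force: 59.1
```

Run:
```python
from plant import env,cams,order
from h import *
s=wsnap(env,cams,"w3");print(s["t"],s["ee_pos"].round(4),Q(s["tcp_rot"]).as_matrix().round(3),s["joint_pos"].round(3),s["width"])
```

```text
12.2833 [ 0.537  -0.2569  0.2447] [[ 0.225  0.864  0.45 ]
 [ 0.972 -0.23  -0.046]
 [ 0.064  0.447 -0.892]] [-0.81  -0.057  1.903  0.367  0.962 -0.727] 0.015783837730015803
```

View pics/w3.png

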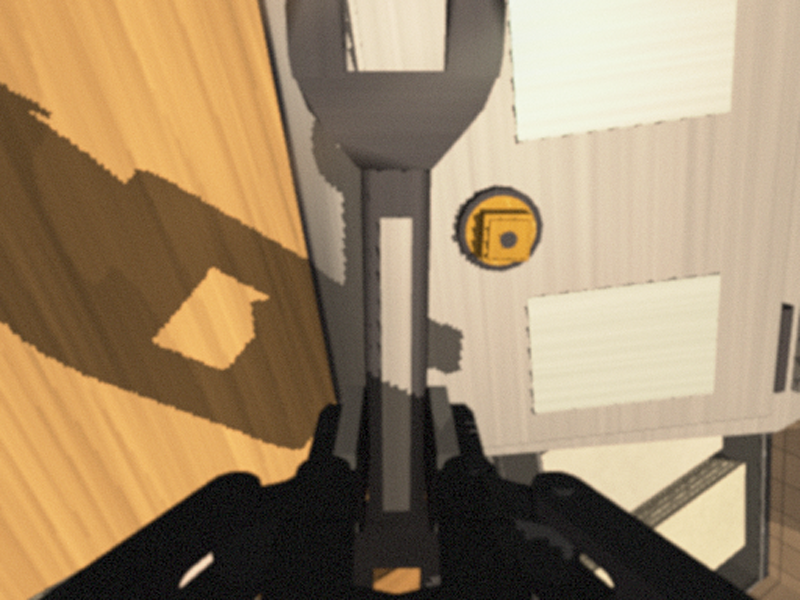

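The spanner sits straight in the grip, with the jaw bottom at row 71 between columns 345 and 446. The latch is at (500,228), its square top around (508,238). I'll enlarge both.

Run:
```python
import cv2,numpy as np
p=np.load("pics/w3.npz")["p"][...,::-1]
A=cv2.resize(p[112:182,280:360],(685,600),interpolation=cv2.INTER_CUBIC)  # x8.5625
cv2.imwrite("pics/c3.png",A)
```

```text
(no output)
```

View pics/c3.png

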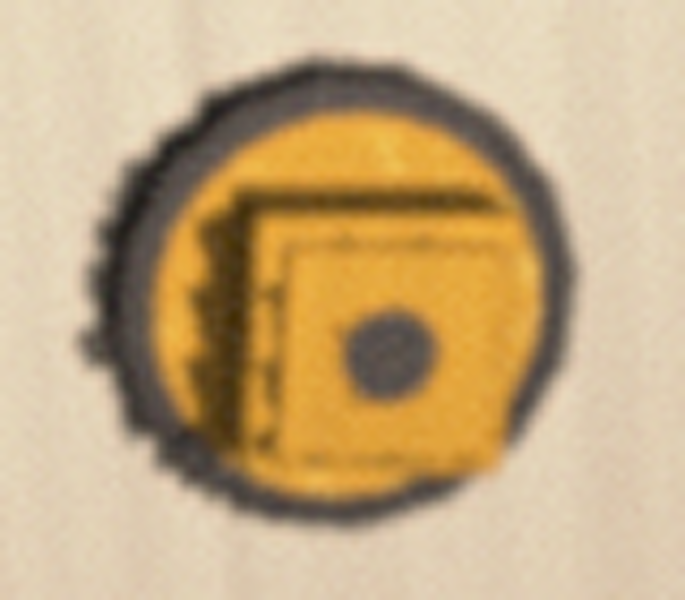

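The crop shows the top's dot at (391,354) and the 18 mm top square's corners near (287,245), (507,243), (283,460) and (500,468). That is almost square to the tool. The bezel's centre is about (338,292).

Run:
```python
from plant import env,cams,order
from h import *
D=np.load("pics/w3.npz");W=D["W"];k=D["k"];T=D["T"]
c0=np.array([.6755,-.25,.172]);n=np.array([-.4515,.0475,.891]);n/=np.linalg.norm(n)
P=W.reshape(-1,3);P=P[~np.isnan(P[:,0])];P=P[(abs((P-c0)@n)<.012)&(P[:,0]>.6)&(P[:,1]>-.37)&(P[:,1]<-.12)]
for i in range(6):
    c=P.mean(0);nn=np.linalg.svd(P-c,full_matrices=False)[2][2];nn*=np.sign(nn[2]);e=(P-c)@nn;P=P[abs(e)<max(.0015,2*e.std())]
print(len(P),c.round(4),nn.round(4),np.degrees(np.arccos(nn[2])),np.degrees(np.arctan2(-nn[1],-nn[0])),e.std())
n=nn
def hit(cx,cy,h):
    u=280+(cx+.5)/8.5625-.5;v=112+(cy+.5)/8.5714-.5
    r=T[:3,:3]@np.array([(u-k[0,2])/k[0,0],(v-k[1,2])/k[1,1],1]);o=T[:3,3];return o+r*(((c+h*n-o)@n)/(r@n))
top=hit(391,354,.032);bez=hit(338,292,.012)
print("L from dot",(top-.013*n).round(4)," from bezel",(bez+.007*n).round(4))
H=frameH(n);C=[hit(a,b,.032) for a,b in((287,245),(507,243),(500,468),(283,460))]
q=np.array(C)@H
print("sq mid",(H@q.mean(0)-.013*n).round(4))
for i in range(4):
    v=q[(i+1)%4]-q[i];print(np.hypot(*v[:2]).round(4),np.degrees(np.arctan2(v[1],v[0])).round(1))
tx=H.T@T[:3,:3];Rt=Q(env.sense()["tcp_rot"]).as_matrix();x=H.T@Rt[:,0];print("tool phi",np.degrees(np.arctan2(x[1],x[0])),"tool z.n",Rt[:,2]@n)
# jaw in tool frame from picture, tool z=-.007 (upper face)
s=env.sense();tc=np.array(cams.calibration("wrist")["tool_from_camera"])
for a,b in((345,71),(446,71),(288,40),(503,40),(364,180),(430,180)):
    u=(a+.5)/1.5625-.5;v=(b+.5)/1.5625-.5
    r=tc[:3,:3]@np.array([(u-k[0,2])/k[0,0],(v-k[1,2])/k[1,1],1]);o=tc[:3,3];print((o+r*((-.008-o[2])/r[2])).round(4))
i=np.linalg.inv(np.vstack([np.column_stack([Rt,s["ee_pos"]]),[0,0,0,1]]))
for a,b in((395,110),(395,140),(395,200),(395,300),(320,50),(475,50)):
    w=W[int(b/1.5625),int(a/1.5625)];print("depth pt tool",(i[:3,:3]@w+i[:3,3]).round(4))
np.savez("lat.npz",n=n,c=c)
```

```text
55089 [ 0.6973 -0.2519  0.1821] [-0.4573  0.0486  0.888 ] 27.381491911963824 -6.069132187261875 0.0006694422356068507
L from dot [ 0.6375 -0.2418  0.1721]  from bezel [ 0.6369 -0.2402  0.1717]
sq mid [ 0.6377 -0.2419  0.1722]
0.0178 -7.2
0.0188 -95.0
0.0181 170.1
0.0179 84.3
tool phi 82.12443936361908 tool z.n -0.999959694552524
[ 0.0939 -0.0116 -0.008 ]
[ 0.0939  0.0116 -0.008 ]
[ 0.1003 -0.0243 -0.008 ]
[ 0.1003  0.0243 -0.008 ]
[ 0.0693 -0.0077 -0.008 ]
[ 0.0693  0.0084 -0.008 ]
depth pt tool [ 0.0857 -0.0005 -0.0051]
depth pt tool [ 0.0789 -0.0005 -0.0053]
depth pt tool [ 0.0642 -0.0005 -0.0053]
depth pt tool [ 0.0374 -0.0006 -0.0048]
depth pt tool [ 0.0985 -0.0178 -0.006 ]
depth pt tool [ 0.0985  0.0182 -0.0059]
```

```bash
cat > latch.py <<'E'
from h import *
D=np.load("lat.npz");n0=D["n"]/np.linalg.norm(D["n"])
L0=np.array([.6376,-.2415,.172]);J=np.array([.1053,0,0])
H0=frameH(n0);hinge=L0+H0@[.148,0,-.019]   # hinge line beyond the hatch's upper edge (down to the hatch's plane)
Al0=.135
def state(al):
    "latch angle -> (L,n)"
    t=0.0318*(al-Al0);q=R.from_rotvec(-t*H0[:,1]*-1*-1)  # tilt grows as the hatch closes
    return hinge+q.apply(L0-hinge),q.apply(n0)
def pose(al,dx=0,dz=0,lead=0):
    L,n=state(al);g=toolH(n,90-np.degrees(al)-lead)
    return L-g.apply(J)+g.apply([dx,0,-dz]),g
E
python3 - <<'E'
from plant import env
from latch import *
for a in(.135,1.57): L,n=state(a);print(L.round(4),np.degrees(np.arccos(n[2])))
p,r=cur(env)
P,g=pose(Al0,-.003,.035);P2,g=pose(Al0,-.003,.002)
rows(p,r,[(P,g,10)],1)
E
```

```text
[ 0.6376 -0.2415  0.172 ] 27.38149191196381
[ 0.6401 -0.2418  0.1657] 29.996070218484302
[[[-0.0075,0.0051,0.0074,-0.1,0,0,1],[-0.0075,0.005,0.0075,0,0,0,1],[-0.0075,0.0051,0.0074,-0.1,0,0,1],[-0.0075,0.005,0.0075,0,0,-0.1,1],[-0.0076,0.0051,0.0074,-0.1,0,0,1]]]
[[[-0.0075,0.005,0.0075,0,0,0,1],[-0.0075,0.005,0.0074,-0.1,0,0,1],[-0.0075,0.005,0.0075,0,0,0,1],[-0.0075,0.005,0.0075,-0.1,0,0,1],[-0.0076,0.005,0.0074,0,0,0,1]]]
```

>>> {"api": "apply_moves", "payload": {"commands": [[[-0.0075, 0.005, 0.0075, 0, 0, 0, 1], [-0.0075, 0.005, 0.0075, 0, 0, 0, 1], [-0.0075, 0.005, 0.0075, 0, 0, 0, 1], [-0.0075, 0.005, 0.0075, 0, 0, 0, 1], [-0.0075, 0.005, 0.0075, 0, 0, 0, 1]]]}}

```text
t: 12.75
ee_pos: [0.5675, -0.3017, 0.22]
tcp_rot: [0.161, 0.766, 0.599, 0.168]
contact_force: [0.1, 0.0, -2.1]
width: 0.0162
gripper_force: 59.1
```

>>> {"api": "apply_moves", "payload": {"commands": [[[-0.0075, 0.005, 0.0075, -0.1, 0, 0, 1], [-0.0075, 0.005, 0.0075, -0.1, 0, 0, 1], [-0.0075, 0.005, 0.0075, -0.1, 0, 0, 1], [-0.0075, 0.005, 0.0075, -0.1, 0, 0, 1], [-0.0075, 0.005, 0.0075, 0, 0, 0, 1]]]}}

```text
t: 13.17
ee_pos: [0.5975, -0.3456, 0.1953]
tcp_rot: [0.164, 0.766, 0.599, 0.17]
contact_force: [0.6, 0.5, -2.6]
width: 0.0156
gripper_force: 59.1
```

>>> {"api": "apply_moves", "payload": {"commands": [[[0, 0, 0, 0, 0, 0, 1], [0, 0, 0, 0, 0, 0, 1], [0, 0, 0, 0, 0, 0, 1], [0, 0, 0, 0, 0, 0, 1], [0, 0, 0, 0, 0, 0, 1]]]}}

```text
t: 13.58
ee_pos: [0.5971, -0.3454, 0.1964]
tcp_rot: [0.164, 0.766, 0.598, 0.17]
contact_force: [-0.7, -0.3, -2.1]
width: 0.0154
gripper_force: 59.1
```

```bash
cat > err.py <<'E'
from plant import env,cams
from latch import *
import sys
al=float(sys.argv[1]) if len(sys.argv)>1 else Al0
s=env.sense();p,r=s["ee_pos"],Q(s["tcp_rot"]);L,n=state(al)
print("t",s["t"],"latch in jaw frame (tool axes)",(r.inv().apply(L-p)-J).round(4),"F tool",r.inv().apply(s["contact_force"]).round(1))
print("rotation to go",(r.inv()*pose(al)[1]).as_rotvec(degrees=True).round(2),"joints",s["joint_pos"].round(2))
E
python3 err.py
python3 - <<'E'
from plant import env,cams
from h import *
wsnap(env,cams,"w4")
p,d=cams.capture("top");q=p[:,:,::-1]
a=cv2.resize(cv2.imread("pics/w4.png")[0:300,150:650],(500,300))
b=cv2.resize(q[140:215,290:390],(500,375),interpolation=cv2.INTER_CUBIC)[:300]
cv2.imwrite("pics/c4.png",np.vstack([a,b]))
E
```

```text
t 13.5833 latch in jaw frame (tool axes) [ 0.0033 -0.0002  0.0351] F tool [-0.5 -1.5  1.6]
rotation to go [-0.05  0.   -0.18] joints [-0.84  0.22  1.71  0.41  0.89 -0.81]
```

View pics/c4.png

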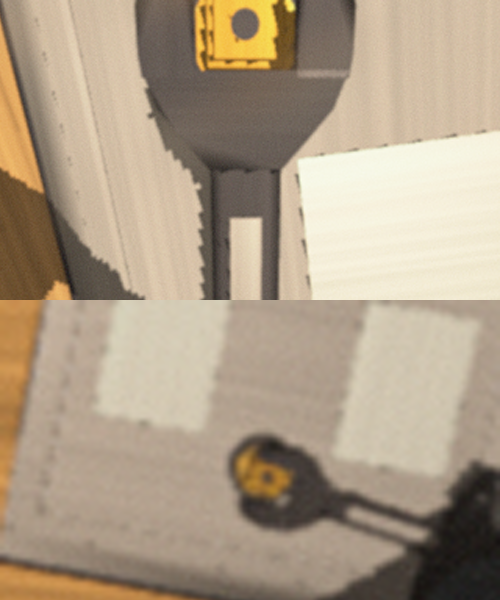

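The upper half shows the latch's dot at (246,24), centred in the jaw with edges at columns 197 and 298. The square is parallel to the jaw, so I can lower it along the axis.

>>> {"api": "apply_moves", "payload": {"commands": [[[0, 0, 0.004, 0, 0, -0.1, 1], [0, 0, 0.004, 0, 0, -0.1, 1], [0, 0, 0.004, 0, 0, 0, 1], [0, 0, 0.004, 0, 0, 0, 1], [0, 0, 0.004, 0, 0, 0, 1]]]}}

```text
t: 14.1
ee_pos: [0.6064, -0.3467, 0.1774]
tcp_rot: [0.164, 0.765, 0.6, 0.169]
contact_force: [-0.7, -0.3, -2.2]
width: 0.0158
gripper_force: 59.1
```

>>> {"api": "apply_moves", "payload": {"commands": [[[0, 0, 0.003, 0, 0, 0, 1], [0, 0, 0.003, 0, 0, 0, 1], [0, 0, 0.003, 0, 0, 0, 1], [0, 0, 0.003, 0, 0, 0, 1], [0, 0, 0, 0, 0, 0, 1]]]}}

```text
t: 14.52
ee_pos: [0.6117, -0.3472, 0.1667]
tcp_rot: [0.164, 0.765, 0.6, 0.169]
contact_force: [-0.1, 0.9, -2.0]
width: 0.0157
gripper_force: 59.1
```

```bash
python3 err.py
```

```text
t 14.5167 latch in jaw frame (tool axes) [0.0036 0.0007 0.002 ] F tool [ 0.7 -1.2  1.6]
rotation to go [-0.12 -0.02 -0.02] joints [-0.83  0.28  1.7   0.42  0.84 -0.82]
```

Run:
```python
from plant import env
from latch import *
p,r=cur(env)
wp=[(*pose(Al0,-.001,.0015),3),(*pose(Al0,-.001,.0015,6),2)]
A=np.linspace(Al0,1.5,31)[1:]
wp+=[(*pose(a,-.001,.0015,6),1) for a in A]
rows(p,r,wp,1)
```

```text
[[[0.0009,0.0003,0.0002,0,0,0,1],[0.0009,0.0002,0.0001,-0.1,0,0,1],[0.0008,0.0003,0.0002,0,0,0,1],[0.0003,-0.0056,0,0,0,3,1],[0,-0.0056,0,0,0,3,1]]]
[[[0.0001,-0.0048,0.0002,-0.1,0,2.6,1],[0.0001,-0.0049,0.0003,-0.1,0,2.6,1],[0.0001,-0.0048,0.0003,-0.1,0.1,2.6,1],[0.0001,-0.0049,0.0002,0,0,2.6,1],[0.0001,-0.0049,0.0003,-0.1,0,2.6,1]]]
[[[0.0001,-0.0048,0.0003,-0.1,0.1,2.6,1],[0.0001,-0.0049,0.0003,-0.1,0,2.6,1],[0.0001,-0.0049,0.0003,0,0,2.6,1],[0.0001,-0.0048,0.0003,-0.1,0.1,2.6,1],[0.0001,-0.0049,0.0003,-0.1,0,2.7,1]]]
[[[0.0001,-0.0048,0.0004,0,0.1,2.6,1],[0.0001,-0.0049,0.0003,-0.1,0.1,2.6,1],[0.0001,-0.0048,0.0003,0,0,2.6,1],[0.0001,-0.0049,0.0003,-0.1,0.1,2.6,1],[0,-0.0048,0.0004,0,0,2.6,1]]]
[[[0.0001,-0.0049,0.0003,-0.1,0.1,2.6,1],[0.0001,-0.0049,0.0004,0,0.1,2.6,1],[0.0001,-0.0048,0.0003,-0.1,0.1,2.6,1],[0.0001,-0.0049,0.0004,0,0,2.6,1],[0.0001,-0.0048,0.0003,-0.1,0.1,2.6,1]]]
[[[0.0001,-0.0048,0.0004,0,0.1,2.6,1],[0,-0.0049,0.0003,0,0.1,2.6,1],[0.0001,-0.0048,0.0004,0,0,2.6,1],[0.0001,-0.0049,0.0004,-0.1,0.1,2.6,1],[0.0001,-0.0048,0.0003,0,0.1,2.7,1]]]
[[[0.0001,-0.0049,0.0004,0,0.1,2.6,1],[0,-0.0048,0.0004,0,0.1,2.6,1],[0.0001,-0.0048,0.0003,0,0,2.6,1],[0.0001,-0.0049,0.0004,0,0.1,2.6,1],[0.0001,-0.0048,0.0004,0,0.1,2.6,1]]]
```

>>> {"api": "apply_moves", "payload": {"commands": [[[0.001, 0.0003, 0.0002, 0, 0, 0, 1], [0.001, 0.0002, 0.0001, 0, 0, 0, 1], [0.0008, 0.0003, 0.0002, 0, 0, 0, 1], [0.0003, -0.0056, 0, 0, 0, 3, 1], [0, -0.0056, 0, 0, 0, 3, 1]]]}}

```text
t: 14.93
ee_pos: [0.604, -0.3421, 0.1631]
tcp_rot: [0.156, 0.795, 0.558, 0.178]
contact_force: [-1.1, -1.2, -2.5]
width: 0.0156
gripper_force: 59.1
```

>>> {"api": "apply_moves", "payload": {"commands": [[[0.0001, -0.0048, 0.0002, -0.1, 0, 2.6, 1], [0.0001, -0.0049, 0.0003, -0.1, 0, 2.6, 1], [0.0001, -0.0048, 0.0003, -0.1, 0, 2.6, 1], [0.0001, -0.0049, 0.0002, 0, 0, 2.6, 1], [0.0001, -0.0049, 0.0003, -0.1, 0, 2.6, 1]]]}}

```text
t: 15.35
ee_pos: [0.5849, -0.3331, 0.1517]
tcp_rot: [0.139, 0.853, 0.464, 0.196]
contact_force: [-2.5, -5.0, -2.1]
width: 0.0158
gripper_force: 59.3
```

```bash
python3 err.py .36
```

```text
t 15.35 latch in jaw frame (tool axes) [ 0.0022 -0.0015  0.0024] F tool [-5.9 -0.1  1. ]
rotation to go [ 0.09  0.32 -6.18] joints [-0.84  0.24  1.79  0.45  0.79 -0.54]
```

>>> {"api": "apply_moves", "payload": {"commands": [[[-0.0005, -0.005, 0.0003, -0.1, 0.1, 2.6, 1], [-0.0005, -0.005, 0.0003, -0.1, 0, 2.6, 1], [0.0001, -0.005, 0.0003, 0, 0, 2.6, 1], [0.0001, -0.005, 0.0003, -0.1, 0.1, 2.6, 1], [0.0001, -0.005, 0.0003, -0.1, 0, 2.7, 1]]]}}

```text
t: 15.77
ee_pos: [0.5684, -0.3181, 0.1403]
tcp_rot: [0.117, 0.899, 0.363, 0.214]
contact_force: [-0.4, -1.5, -1.1]
width: 0.0154
gripper_force: 59.3
```

>>> {"api": "apply_moves", "payload": {"commands": [[[0.0001, -0.0048, 0.0004, 0, 0.1, 2.6, 1], [0.0001, -0.0049, 0.0003, -0.1, 0.1, 2.6, 1], [0.0001, -0.0048, 0.0003, 0, 0, 2.6, 1], [0.0001, -0.0049, 0.0003, -0.1, 0.1, 2.6, 1], [0, -0.0048, 0.0004, 0, 0, 2.6, 1]]]}}

```text
t: 16.18
ee_pos: [0.5561, -0.2992, 0.1306]
tcp_rot: [0.093, 0.934, 0.259, 0.228]
contact_force: [-1.8, -3.1, -2.8]
width: 0.0157
gripper_force: 59.3
```

```bash
python3 err.py .82
python3 - <<'E'
from plant import env,cams
from h import *
s=wsnap(env,cams,"w5");W=np.load("pics/w5.npz")["W"];print(s["ft_torque"])
from latch import *
P=W.reshape(-1,3);P=P[~np.isnan(P[:,0])]
for i in range(8):
    if i==0: c,nn=np.load("lat.npz")["c"]-.003*n0,n0;tol=.008
    e=(P-c)@nn;Hh=(P-L0)@H0;S=P[(abs(e)<tol)&(Hh[:,0]>-.05)&(Hh[:,0]<.14)&(abs(Hh[:,1])<.12)]
    c=S.mean(0);nn=np.linalg.svd(S-c,full_matrices=False)[2][2];nn*=np.sign(nn[2]);tol=max(.0015,2.5*((S-c)@nn).std()) if i<7 else 0
print(len(S),"tilt",np.degrees(np.arccos(nn[2])))
E
```

```text
t 16.1833 latch in jaw frame (tool axes) [ 0.0025 -0.0013  0.0023] F tool [-4.1  1.   1.7]
rotation to go [ 0.12  0.25 -5.93] joints [-0.85  0.18  1.92  0.5   0.72 -0.15]
[-0.53250731  0.71806646  0.05434797]
51882 tilt 28.796788275792885
```

>>> {"api": "apply_moves", "payload": {"commands": [[[0.0001, -0.0049, 0.0003, -0.1, 0.1, 2.6, 1], [0.0001, -0.0049, 0.0004, 0, 0.1, 2.6, 1], [0.0001, -0.0048, 0.0003, -0.1, 0.1, 2.6, 1], [0.0001, -0.0049, 0.0004, 0, 0, 2.6, 1], [0.0001, -0.0048, 0.0003, -0.1, 0.1, 2.6, 1]]]}}

```text
t: 16.65
ee_pos: [0.548, -0.2773, 0.1226]
tcp_rot: [0.067, 0.956, 0.152, 0.241]
contact_force: [-3.9, -3.2, -2.5]
width: 0.0157
gripper_force: 59.3
```

>>> {"api": "apply_moves", "payload": {"commands": [[[0.0001, -0.0048, 0.0004, 0, 0.1, 2.6, 1], [0, -0.0049, 0.0003, 0, 0.1, 2.6, 1], [0.0001, -0.0048, 0.0004, 0, 0, 2.6, 1], [0.0001, -0.0049, 0.0004, -0.1, 0.1, 2.6, 1], [0.0001, -0.0048, 0.0003, 0, 0.1, 2.7, 1]]]}}

```text
t: 17.07
ee_pos: [0.5446, -0.2534, 0.117]
tcp_rot: [0.039, 0.967, 0.041, 0.25]
contact_force: [-5.7, -2.3, -2.7]
width: 0.0158
gripper_force: 59.3
```

```bash
python3 err.py 1.27; python3 -c "
from plant import env;print(env.sense()['ft_torque'])"
```

```text
t 17.0667 latch in jaw frame (tool axes) [ 0.0026 -0.001   0.0019] F tool [-6.5  1.7 -0.3]
rotation to go [ 0.16  0.18 -6.2 ] joints [-0.81  0.13  2.02  0.54  0.66  0.3 ]
[-0.50532047  1.14467859 -0.04117912]
```

>>> {"api": "apply_moves", "payload": {"commands": [[[0.0001, -0.0049, 0.0004, 0, 0.1, 2.6, 1], [0, -0.0048, 0.0004, 0, 0.1, 2.6, 1], [0.0001, -0.0048, 0.0003, 0, 0, 2.6, 1], [0.0001, -0.0049, 0.0004, 0, 0.1, 2.6, 1], [0.0001, -0.0048, 0.0004, 0, 0.1, 2.6, 1]]]}}

```text
t: 17.48
ee_pos: [0.5462, -0.2289, 0.114]
tcp_rot: [0.01, 0.964, -0.068, 0.256]
contact_force: [-5.7, -1.8, -3.4]
width: 0.0159
gripper_force: 59.4
```

>>> {"api": "apply_moves", "payload": {"commands": [[[0, -0.0019, 0.0002, 0, 0, 1, 1], [0, -0.0019, 0.0001, 0, 0, 1, 1], [0, -0.0019, 0.0001, 0, 0, 1, 1], [0, 0, 0, 0, 0, 0, 1], [0, 0, 0, 0, 0, 0, 1]]]}}

```text
t: 17.9
ee_pos: [0.5472, -0.2232, 0.1137]
tcp_rot: [0.004, 0.962, -0.092, 0.256]
contact_force: [-5.5, -2.6, -3.3]
width: 0.0153
gripper_force: 59.4
```

```bash
cat > tilt.py <<'E'
from plant import env,cams
from latch import *
import sys
s=wsnap(env,cams,sys.argv[1]);W=np.load("pics/%s.npz"%sys.argv[1])["W"];print(Q(s["tcp_rot"]).inv().apply(s["ft_torque"]))
P=W.reshape(-1,3);P=P[~np.isnan(P[:,0])]
c,nn=np.load("lat.npz")["c"]-.003*n0,n0;tol=.01
for i in range(8):
    e=(P-c)@nn;Hh=(P-L0)@H0;S=P[(abs(e)<tol)&(Hh[:,0]>-.05)&(Hh[:,0]<.14)&(abs(Hh[:,1])<.12)]
    c=S.mean(0);nn=np.linalg.svd(S-c,full_matrices=False)[2][2];nn*=np.sign(nn[2]);tol=max(.0015,2.5*((S-c)@nn).std())
t=np.degrees(np.arccos(nn[2]));print(len(S),"tilt",t,"latch",(.05-np.radians(30-t))/.0318)
E
python3 err.py 1.55; python3 tilt.py w6
```

```text
t 17.9 latch in jaw frame (tool axes) [ 0.0027 -0.0005  0.0015] F tool [-5.9  3.6  0.3]
rotation to go [ 0.1   0.29 -6.03] joints [-0.76  0.11  2.06  0.54  0.62  0.62]
[-0.51637396 -1.19547307 -0.16233418]
53960 tilt 29.663710116018283 latch 1.3877557950745063
```

>>> {"api": "apply_moves", "payload": {"commands": [[[0, -0.0019, 0.0002, 0, 0, 1, 1], [0, -0.0019, 0.0001, 0, 0, 1, 1], [0, -0.0019, 0, 0, 0, 1, 1], [0, -0.0019, 0, 0, 0, 1, 1], [0, 0, 0, 0, 0, 0, 1]]]}}

```text
t: 18.37
ee_pos: [0.5489, -0.2157, 0.1139]
tcp_rot: [-0.006, 0.958, -0.126, 0.256]
contact_force: [-6.0, -1.9, -4.1]
width: 0.0159
gripper_force: 59.3
```

```bash
python3 err.py 1.57; python3 tilt.py w7
```

```text
t 18.3667 latch in jaw frame (tool axes) [ 0.0027 -0.0004  0.0012] F tool [-6.6  3.6  0.7]
rotation to go [ 0.11  0.33 -8.94] joints [-0.74  0.1   2.06  0.53  0.61  0.71]
[-0.69416306 -1.23525446 -0.0652849 ]
53620 tilt 29.92241506801279 latch 1.529744889524758
```

>>> {"api": "apply_moves", "payload": {"commands": [[[0, -0.0019, 0, 0, 0, 1, 1], [0, -0.0019, 0, 0, 0, 1, 1], [0, -0.0019, 0, 0, 0, 1, 1], [0, 0, 0, 0, 0, 0, 1], [0, 0, 0, 0, 0, 0, 1]]]}}

```text
t: 18.83
ee_pos: [0.5503, -0.2103, 0.1143]
tcp_rot: [-0.012, 0.955, -0.151, 0.256]
contact_force: [-6.2, -1.8, -2.8]
width: 0.0157
gripper_force: 59.3
```

```bash
python3 err.py 1.57; python3 tilt.py w8
```

```text
t 18.8333 latch in jaw frame (tool axes) [ 0.0028 -0.0004  0.0012] F tool [-6.   3.8 -0.5]
rotation to go [  0.12   0.33 -11.9 ] joints [-0.73  0.1   2.06  0.52  0.61  0.78]
[-0.73398474 -1.17914406 -0.05614083]
53166 tilt 30.11062205161679 latch 1.6330414788057894
```

>>> {"api": "apply_moves", "payload": {"commands": [[[0, -0.0019, 0, 0, 0, 1, 1], [0, -0.0019, 0, 0, 0, 1, 1], [0, -0.0019, 0, 0, 0, 1, 1], [0, 0, 0, 0, 0, 0, 1], [0, 0, 0, 0, 0, 0, 1]]]}}

```text
t: 19.3
ee_pos: [0.552, -0.2048, 0.1149]
tcp_rot: [-0.019, 0.951, -0.176, 0.255]
contact_force: [-4.9, -1.9, -3.8]
width: 0.0156
gripper_force: 59.2
```

```bash
python3 err.py 1.57; python3 tilt.py w9
```

```text
t 19.3 latch in jaw frame (tool axes) [ 0.0028 -0.0003  0.0012] F tool [-5.1  3.8  1. ]
rotation to go [  0.12   0.32 -14.9 ] joints [-0.72  0.1   2.07  0.52  0.61  0.85]
[-0.72154193 -1.14907116 -0.11824564]
52832 tilt 30.305617470605952 latch 1.7400638714997125
```

View pics/w9.png

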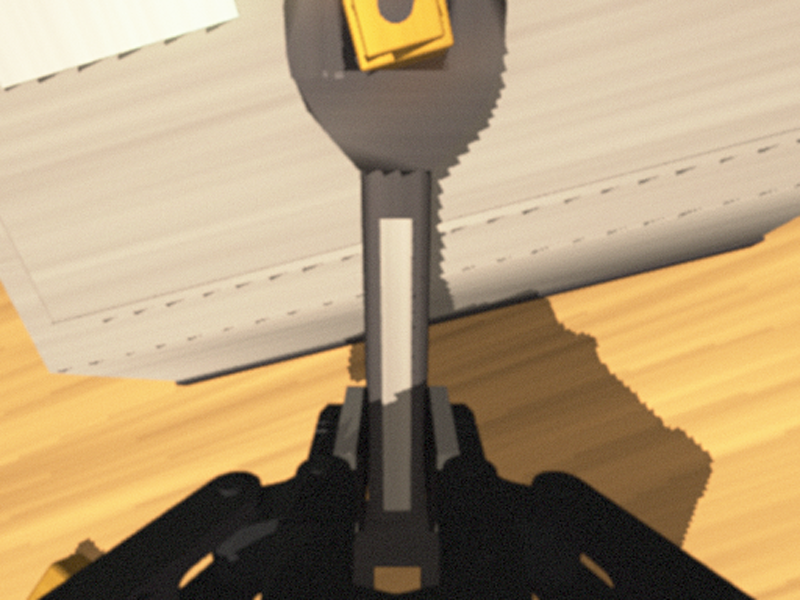

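In this view the jaw (columns 345–447) is still round the brass head, whose lower edge runs from (365,60) to (450,40). It looks parallel to the hatch's edge, which runs (180,383)–(760,240). That suggests the latch is home or nearly so, so I'll measure the head's angle by edge orientation in the rectified hatch plane.

```bash
cat > ang.py <<'E'
from latch import *
def ang(name,al):
    D=np.load("pics/%s.npz"%name);k=D["k"];T=D["T"];p=D["p"];L,n=state(al);H=frameH(n);o=L+.013*n
    px=.00025;N=200
    # plane coords (i right = -y_H, j down = -x_H)
    M=np.stack([-H[:,1]*px,-H[:,0]*px,o+H[:,1]*px*N/2+H[:,0]*px*N/2],1)  # world = M@[i,j,1]
    iT=np.linalg.inv(T);Hm=k@(iT[:3,:3]@M+np.outer(iT[:3,3],[0,0,1]))
    im=cv2.warpPerspective(p,np.linalg.inv(Hm),(N,N),flags=cv2.INTER_CUBIC)
    valid=cv2.warpPerspective(np.ones(p.shape[:2],np.uint8),np.linalg.inv(Hm),(N,N))
    hsv=cv2.cvtColor(im,cv2.COLOR_RGB2HSV);y=((hsv[...,0]>12)&(hsv[...,0]<32)&(hsv[...,1]>130)&(valid>0)).astype(np.uint8)
    g=cv2.GaussianBlur(im.max(2).astype(np.float32),(0,0),3);gx=cv2.Sobel(g,5,1,0);gy=cv2.Sobel(g,5,0,1)
    m=cv2.dilate(y,np.ones((9,9)))*cv2.erode(valid,np.ones((15,15)))>0
    w=np.hypot(gx,gy)[m];a=np.degrees(np.arctan2(gy,gx))[m]%90
    h=np.bincount((a).astype(int),weights=w*w,minlength=90);h=np.convolve(np.r_[h[-2:],h,h[:2]],np.ones(5)/5,'valid')
    pk=[i for i in range(90) if h[i]==h[np.arange(i-6,i+7)%90].max()]
    print(name,"yellow",y.sum(),[(i,round(h[i]/h.max(),2)) for i in pk]);return im
if __name__=="__main__":
    ims=[ang(*q) for q in(("w3",.135),("w4",.135),("w5",.85),("w6",1.5),("w7",1.55),("w8",1.57),("w9",1.57))]
    cv2.imwrite("pics/rect.png",np.vstack([np.hstack([cv2.resize(i,(266,266)) for i in ims[q:q+3]]) for q in(1,4)])[...,::-1])
E
python3 ang.py
```

```text
w3 yellow 12373 [(7, np.float64(1.0)), (27, np.float64(0.33)), (37, np.float64(0.19)), (51, np.float64(0.18)), (81, np.float64(0.3))]
w4 yellow 6830 [(8, np.float64(1.0)), (35, np.float64(0.16)), (46, np.float64(0.12)), (57, np.float64(0.16)), (70, np.float64(0.18)), (83, np.float64(0.41))]
w5 yellow 4267 [(4, np.float64(0.06)), (16, np.float64(0.05)), (38, np.float64(1.0)), (86, np.float64(0.05))]
w6 yellow 4625 [(20, np.float64(0.04)), (32, np.float64(0.04)), (40, np.float64(0.04)), (80, np.float64(1.0))]
w7 yellow 4518 [(33, np.float64(0.04)), (51, np.float64(0.04)), (84, np.float64(1.0))]
w8 yellow 4519 [(34, np.float64(0.05)), (43, np.float64(0.05)), (87, np.float64(1.0))]
w9 yellow 4030 [(0, np.float64(1.0)), (44, np.float64(0.03)), (56, np.float64(0.03))]
```

The head's angle reads 80.5 → 84.5 → 87.5 → 90.5°, so the latch has about reached home. I'll push 2° more to feel the stop.

>>> {"api": "apply_moves", "payload": {"commands": [[[0, -0.0019, 0, 0, 0, 1, 1], [0, -0.0019, 0, 0, 0, 1, 1], [0, 0, 0, 0, 0, 0, 1], [0, 0, 0, 0, 0, 0, 1], [0, 0, 0, 0, 0, 0, 1]]]}}

```text
t: 19.77
ee_pos: [0.5531, -0.2015, 0.1152]
tcp_rot: [-0.023, 0.947, -0.192, 0.255]
contact_force: [-5.1, -3.6, -4.8]
width: 0.0154
gripper_force: 59.3
```

```bash
python3 err.py 1.57; python3 tilt.py w10;python3 -c "
from ang import *
ang('w9',1.57);ang('w10',1.57)"
```

```text
t 19.7667 latch in jaw frame (tool axes) [ 0.003  -0.0006  0.0011] F tool [-5.   5.8  1.9]
rotation to go [  0.15   0.34 -16.89] joints [-0.71  0.09  2.07  0.51  0.6   0.89]
[-0.94928333 -1.15919847 -0.1856081 ]
52524 tilt 30.352923895689706 latch 1.7660277983883772
w9 yellow 4030 [(0, np.float64(1.0)), (44, np.float64(0.03)), (56, np.float64(0.03))]
w10 yellow 4145 [(0, np.float64(1.0)), (44, np.float64(0.04))]
```

The head's angle no longer changes and the force has risen, so the latch is on its stop. Next I back off inside the slack, lift off along the axis, and carry the spanner to the counter.

Run:
```python
from plant import env
from latch import *
p,r=cur(env)
a=p;jw=p+r.apply(J)+r.apply([.003,0,0])  # turn about the latch axis
b=r*R.from_rotvec(np.radians([0,0,-8.]));P1=jw-b.apply(J+[.003,0,0])+b.apply([-.0015,0,0])
up=P1-b.apply([0,0,.045])
g=toolR(-20);G=np.array([.42,-.11,.09])
print(np.degrees((b.inv()*g).magnitude()))
p,r=rows(p,r,[(P1,b,5),(up,b,10),(G,g,10)],1)
rows(p,r,[(G*[1,1,0]+[0,0,.014],g,10)],1)
```

```text
30.061026411129475
[[[-0.0001,0.0031,0,0,0,-1.6,1],[-0.0002,0.003,0,0,0,-1.6,1],[-0.0002,0.0031,0,0,0,-1.6,1],[-0.0004,0.003,0,0,0,-1.6,1],[-0.0004,0.003,0,0,0,-1.6,1]]]
[[[0,0,-0.0045,0,0,0,1],[0,0,-0.0045,0,0,0,1],[0,0,-0.0045,0,0,0,1],[0,0,-0.0045,0,0,0,1],[0,0,-0.0045,0,0,0,1]]]
[[[0,0,-0.0045,0,0,0,1],[0,0,-0.0045,0,0,0,1],[0,0,-0.0045,0,0,0,1],[0,0,-0.0045,0,0,0,1],[0,0,-0.0045,0,0,0,1]]]
[[[-0.0144,-0.007,-0.0003,-0.6,-2.9,0.5,1],[-0.0144,-0.0069,0.0003,-0.6,-2.9,0.5,1],[-0.0144,-0.0068,0.0009,-0.5,-2.9,0.5,1],[-0.0145,-0.0066,0.0017,-0.6,-2.9,0.5,1],[-0.0144,-0.0065,0.0023,-0.6,-2.9,0.5,1]]]
[[[-0.0143,-0.0065,0.0029,-0.6,-3,0.5,1],[-0.0142,-0.0063,0.0037,-0.5,-2.9,0.5,1],[-0.014,-0.0063,0.0043,-0.6,-2.9,0.5,1],[-0.0139,-0.0062,0.0049,-0.6,-2.9,0.5,1],[-0.0137,-0.0061,0.0056,-0.6,-2.9,0.4,1]]]
[[[0,0,0.0076,0,0,0,1],[0,0,0.0076,0,0,0,1],[0,0,0.0076,0,0,0,1],[0,0,0.0076,0,0,0,1],[0,0,0.0076,0,0,0,1]]]
[[[0,0,0.0076,0,0,0,1],[0,0,0.0076,0,0,0,1],[0,-0.0001,0.0076,0,0,0,1],[0,0,0.0076,0,0,0,1],[0.0001,0,0.0076,0,0,0,1]]]
```

>>> {"api": "apply_moves", "payload": {"commands": [[[0, 0.003, 0, 0, 0, -1.6, 1], [0, 0.003, 0, 0, 0, -1.6, 1], [-0.0003, 0.003, 0, 0, 0, -1.6, 1], [-0.0004, 0.003, 0, 0, 0, -1.6, 1], [-0.0004, 0.003, 0, 0, 0, -1.6, 1]]]}}

```text
t: 20.23
ee_pos: [0.5488, -0.2155, 0.1142]
tcp_rot: [-0.005, 0.958, -0.125, 0.257]
contact_force: [-0.1, 0.3, -2.0]
width: 0.0158
gripper_force: 59.1
```

>>> {"api": "apply_moves", "payload": {"commands": [[[0, 0, -0.0045, 0, 0, 0, 1], [0, 0, -0.0045, 0, 0, 0, 1], [0, 0, -0.0045, 0, 0, 0, 1], [0, 0, -0.0045, 0, 0, 0, 1], [0, 0, -0.0045, 0, 0, 0, 1]]]}}

```text
t: 20.65
ee_pos: [0.5375, -0.2141, 0.1341]
tcp_rot: [-0.005, 0.958, -0.126, 0.257]
contact_force: [-0.1, -0.3, -2.0]
width: 0.0156
gripper_force: 59.1
```

>>> {"api": "apply_moves", "payload": {"commands": [[[0, 0, -0.0045, 0, 0, 0, 1], [0, 0, -0.0045, 0, 0, 0, 1], [0, 0, -0.0045, 0, 0, 0, 1], [0, 0, -0.0045, 0, 0, 0, 1], [0, 0, -0.0045, 0, 0, 0, 1]]]}}

```text
t: 21.07
ee_pos: [0.5262, -0.2129, 0.1533]
tcp_rot: [-0.006, 0.958, -0.126, 0.257]
contact_force: [0.5, 0.0, -1.0]
width: 0.0158
gripper_force: 59.1
```

```bash
python3 err.py 1.57; python3 tilt.py w11;python3 -c "
from ang import *
ang('w11',1.57)"
```

```text
t 21.0667 latch in jaw frame (tool axes) [ 0.0031 -0.0002  0.047 ] F tool [-0.1 -0.1  1.1]
rotation to go [ 0.12  0.22 -8.99] joints [-0.77 -0.02  2.09  0.49  0.71  0.74]
[-0.05230762 -0.49003549  0.00882202]
37956 tilt 30.251908756855855 latch 1.7105860761553617
w11 yellow 6112 [(0, np.float64(1.0)), (27, np.float64(0.21)), (45, np.float64(0.22)), (80, np.float64(0.64))]
```

Lifted off without any contact force, and the latch stays home (head at 90°). Now I carry the spanner and lower it.

>>> {"api": "apply_moves", "payload": {"commands": [[[-0.0144, -0.007, 0, -0.6, -2.9, 0.5, 1], [-0.0144, -0.007, 0, -0.6, -2.9, 0.5, 1], [-0.0144, -0.007, 0.001, -0.5, -2.9, 0.5, 1], [-0.0145, -0.0066, 0.0017, -0.6, -2.9, 0.5, 1], [-0.0144, -0.0065, 0.0023, -0.6, -2.9, 0.5, 1]]]}}

```text
t: 21.53
ee_pos: [0.4735, -0.1608, 0.1217]
tcp_rot: [-0.003, 0.98, -0.152, 0.129]
contact_force: [-0.5, 0.5, -2.5]
width: 0.0155
gripper_force: 59.1
```

>>> {"api": "apply_moves", "payload": {"commands": [[[-0.0143, -0.0065, 0.003, -0.6, -3, 0.5, 1], [-0.0142, -0.0063, 0.0037, -0.5, -2.9, 0.5, 1], [-0.014, -0.0063, 0.0043, -0.6, -2.9, 0.5, 1], [-0.0139, -0.0062, 0.005, -0.6, -2.9, 0.5, 1], [-0.0137, -0.0061, 0.0056, -0.6, -2.9, 0.4, 1]]]}}

```text
t: 21.95
ee_pos: [0.4214, -0.1091, 0.0906]
tcp_rot: [0.0, 0.985, -0.174, 0.0]
contact_force: [-0.1, -0.1, -2.4]
width: 0.0157
gripper_force: 59.1
```

>>> {"api": "apply_moves", "payload": {"commands": [[[0, 0, 0.0076, 0, 0, 0, 1], [0, 0, 0.0076, 0, 0, 0, 1], [0, 0, 0.0076, 0, 0, 0, 1], [0, 0, 0.0076, 0, 0, 0, 1], [0, 0, 0, 0, 0, 0, 1]]]}}

```text
t: 22.37
ee_pos: [0.4207, -0.1093, 0.0584]
tcp_rot: [-0.001, 0.985, -0.174, 0.0]
contact_force: [-0.3, 0.4, -2.5]
width: 0.0158
gripper_force: 59.1
```

Run:
```python
from plant import env,cams
from h import *
s=env.sense();p,r=s["ee_pos"],Q(s["tcp_rot"]);print(p,(r.inv()*toolR(-20)).as_rotvec(degrees=True))
wsnap(env,cams,"w12");W=np.load("pics/w12.npz")["W"]
for a,b in((395,110),(395,140),(395,200),(395,300),(320,50),(475,50)):
    w=W[int(b/1.5625),int(a/1.5625)];print("tool",r.inv().apply(w-p).round(4),"z",w[2].round(4))
```

```text
[ 0.42069479 -0.10934957  0.0584121 ] [-0.07809642  0.01309941 -0.0807103 ]
tool [ 0.0865 -0.0001 -0.0067] z 0.0651
tool [ 0.0798 -0.0001 -0.0065] z 0.0648
tool [ 0.0651 -0.0001 -0.0055] z 0.0639
tool [ 0.0383 -0.0002 -0.005 ] z 0.0635
tool [ 0.0994 -0.0174 -0.006 ] z 0.0644
tool [ 0.0994  0.0186 -0.0064] z 0.0648
```

>>> {"api": "apply_moves", "payload": {"commands": [[[0, 0, 0.01, 0, 0, 0, 1], [0, 0, 0.01, 0, 0, 0, 1], [0, 0, 0.01, 0, 0, 0, 1], [0, 0, 0.01, 0, 0, 0, 1], [0, 0, 0.006, 0, 0, 0, 1]]]}}

```text
t: 22.83
ee_pos: [0.4209, -0.109, 0.0123]
tcp_rot: [-0.001, 0.985, -0.174, -0.0]
contact_force: [0.4, -0.7, -2.4]
width: 0.0156
gripper_force: 59.1
```

>>> {"api": "apply_moves", "payload": {"commands": [[[0, 0, 0.003, 0, 0, 0, 1], [0, 0, 0.002, 0, 0, 0, 1], [0, 0, 0.001, 0, 0, 0, 1], [0, 0, 0.001, 0, 0, 0, 1], [0, 0, 0, 0, 0, 0, 1]]]}}

```text
t: 23.25
ee_pos: [0.422, -0.1096, 0.0072]
tcp_rot: [-0.0, 0.985, -0.174, 0.001]
contact_force: [-0.1, 0.4, -1.9]
width: 0.016
gripper_force: 59.1
```

>>> {"api": "apply_moves", "payload": {"commands": [[[0, 0, 0.0005, 0, 0, 0, 1], [0, 0, 0.0005, 0, 0, 0, 1], [0, 0, 0.0005, 0, 0, 0, 1], [0, 0, 0.0005, 0, 0, 0, 1], [0, 0, 0, 0, 0, 0, 1]]]}}

```text
t: 23.67
ee_pos: [0.4218, -0.1095, 0.0051]
tcp_rot: [-0.0, 0.985, -0.174, 0.001]
contact_force: [0.0, 0.1, -1.2]
width: 0.0161
gripper_force: 59.1
```

>>> {"api": "apply_moves", "payload": {"commands": [[[0, 0, 0.0005, 0, 0, 0, 1], [0, 0, 0.0005, 0, 0, 0, 1], [0, 0, 0.0003, 0, 0, 0, 1], [0, 0, 0, 0, 0, 0, 1], [0, 0, 0, 0, 0, 0, 1]]]}}

```text
t: 24.08
ee_pos: [0.4219, -0.1095, 0.0044]
tcp_rot: [-0.0, 0.985, -0.174, 0.001]
contact_force: [-4.0, 1.8, 9.0]
width: 0.0155
gripper_force: 60.4
```

Contact with the counter. Releasing and lifting clear.

>>> {"api": "apply_moves", "payload": {"commands": [[[0, 0, -0.0003, 0, 0, 0, 0.8], [0, 0, 0, 0, 0, 0, 0.7], [0, 0, 0, 0, 0, 0, 0.4], [0, 0, 0, 0, 0, 0, 0], [0, 0, 0, 0, 0, 0, 0]]]}}

```text
t: 24.5
ee_pos: [0.4219, -0.1095, 0.004]
tcp_rot: [-0.0, 0.985, -0.174, 0.001]
contact_force: [0.1, 0.5, -0.3]
width: 0.061
gripper_force: 0.0
```

>>> {"api": "apply_moves", "payload": {"commands": [[[0, 0, 0, 0, 0, 0, 0], [0, 0, 0, 0, 0, 0, 0], [0, 0, -0.01, 0, 0, 0, 0], [0, 0, -0.02, 0, 0, 0, 0], [0, 0, -0.03, 0, 0, 0, 0]]]}}

```text
t: 24.92
ee_pos: [0.4197, -0.1084, 0.0633]
tcp_rot: [-0.001, 0.985, -0.174, -0.002]
contact_force: [0.4, 0.5, 0.7]
width: 0.0856
gripper_force: 0.0
```

>>> {"api": "apply_moves", "payload": {"commands": [[[-0.01, 0, -0.04, 0, 0, 0, 0], [-0.01, 0, -0.04, 0, 0, 0, 0], [0, 0, -0.03, 0, 0, 0, 0], [0, 0, 0, 0, 0, 0, 0], [0, 0, 0, 0, 0, 0, 0]]]}}

```text
t: 25.33
ee_pos: [0.404, -0.1034, 0.1767]
tcp_rot: [0.001, 0.985, -0.174, 0.004]
contact_force: [1.2, -0.9, 0.5]
width: 0.0852
gripper_force: 0.0
```

>>> {"api": "apply_moves", "payload": {"commands": [[[0, 0, 0, 0, 0, 0, 0], [0, 0, 0, 0, 0, 0, 0], [0, 0, 0, 0, 0, 0, 0], [0, 0, 0, 0, 0, 0, 0], [0, 0, 0, 0, 0, 0, 0]]]}}

```text
t: 25.75
ee_pos: [0.4022, -0.1024, 0.1731]
tcp_rot: [-0.001, 0.985, -0.174, -0.0]
contact_force: [0.0, 0.0, -0.6]
width: 0.0856
gripper_force: 0.0
```

Run:
```python
from plant import env,cams
from h import *
s=wsnap(env,cams,"w13");print(s["t"],s["ee_pos"],s["contact_force"],s["width"])
S,d=cams.capture("scene");Ws=fixed(cams,"scene",d)
a=cv2.resize(cv2.imread("pics/w13.png"),(400,300));b=cv2.resize(S[...,::-1],(400,300));cv2.imwrite("pics/fin.png",np.hstack([a,b]))
# hatch plane from scene camera, as at the start
m=(Ws[...,2]>.12)&(Ws[...,0]>.5)&(Ws[...,1]<-.12)&(Ws[...,1]>-.42)&(Ws[...,2]<.21);P=Ws[m]
for i in range(4):
    c=P.mean(0);n=np.linalg.svd(P-c,full_matrices=False)[2][2];n*=np.sign(n[2]);r=(P-c)@n;P=P[abs(r)<max(.003,1.5*r.std())]
print(len(P),"tilt",np.degrees(np.arccos(n[2])))
W=np.load("pics/w13.npz")["W"];i=(W[...,2]>.004)&(W[...,2]<.03)&(np.hypot(W[...,0]-.45,W[...,1]+.12)<.13);Z=W[i];print(i.sum(),np.percentile(Z[:,2],[5,50,95]).round(4))
```

```text
25.75 [ 0.40217379 -0.10236715  0.17307709] [ 0.02961427  0.02685522 -0.63941704] 0.08559261232601278
2437 tilt 29.75555990270988
7949 [0.0088 0.0112 0.0216]
```

View pics/fin.png

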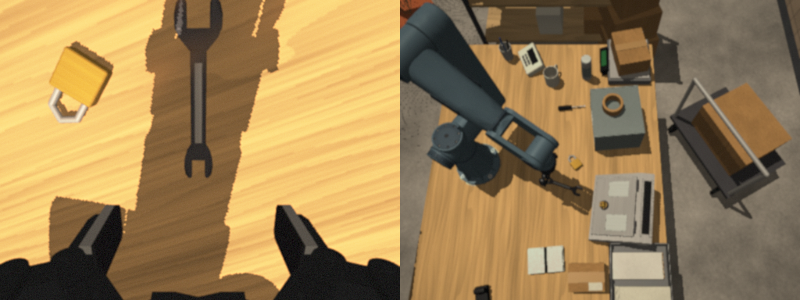

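The spanner lies flat on the counter, released, with the padlock and the other things where they were. Measured the same way, the hatch tilt rose from 27.1° to 29.8°, which matches fully home. Handing in.

```bash
python3 -c "
from plant import order;print(order.job_done())"
```

```text
the job is handed in; nothing more can be done
None
```

I drew the spanner out, regripped it by the handle, turned the latch to its stop so the hatch is tight by my camera measurements, laid the spanner back flat on the counter, and handed the job in at about 26 s of the 72 s; no verdict came back.

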